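# Stow the pipe hardware in a drop-front bench desk

### The arm

A 6-joint arm with a two-finger parallel gripper is mounted at the origin on a cart in front of the work surface, level with it; the furniture and walls round the work are solid. World frame = base frame: x ahead of the robot, y to its left, z up, the work surface at z = 0. Lengths are in m, angles in rad, forces in N, time in s.
With the tool pointing down it reaches from about 0.25 to 0.775 m from the base axis. Payload 4 kg.
Tool frame: the origin (TCP) lies between the finger pads; the fingertips stand 14 mm ahead of it and the grasp point (between the pads) lies 5 mm behind it (r.nose_length is the distance from the TCP to the fingertips, in m); z points along the fingers, y is the line along which they close (so a half turn about z gives the same grasp; the last joint's range is limited). The gripper opens to 94 mm and grips with 3 to 60 N. Pads are 16 mm wide; open, the fingers measure 119 mm over their backs; the gripper's body (75 mm by 177 mm) begins 78 mm behind the grasp point.
Start: joints at [1.008, 0.087, 1.371, -0, 1.684, -0.103], TCP at [0.244, 0.493, 0.22] pointing down, gripper open.
Joint ranges: [-3.1, 3.1], [-0.76, 2.03], [0.27, 2.55], [-1.08, 4.22], [0.17, 2.65], [-2.57, 2.57]. Speed limits (rad/s): [2.79, 2.79, 3.14, 3.14, 3.14, 3.14].

### API

Orientations are given as a unit quaternion [x, y, z, w].
In Python, from bench import r gives the robot as it stands.
- The arm moves only by the shell command python3 -m creep 'ROWS' [FORCE]. ROWS is JSON, a list of rows, each an object of numbers: "fingers": the opening, from -1 (shut) to 1 (fully open); "tx", "ty", "tz": the shift along the tool's x, y, z in cm; "ax", "ay", "az": the turn, a rotation vector about the tool's x, y, z in rad. In form: [{"fingers": .., "tx": .., "ty": .., "tz": .., "ax": .., "ay": .., "az": ..}, ...]. A call has 1 to 20 rows; each row shifts and turns the commanded pose from where the row before left it, along the tool's axes as they then stand; what a row does not reach is not made up. A row lasts 1/10 s, in which the tool goes at most 50 mm and 8.59 degrees, less where a joint would pass 70% of its speed; a pose out of reach is approached as far as the arm can. A call is refused whole if a number of a shift passes 5 or a number of a turn 0.15, either way. A call with a gripper value outside its range is refused whole. The fingers move at their own pace and stop on an object; FORCE is the grip in N (left out, the last holds). Time passes only in rows, so rows that do not move let the fingers close. It gives the time, the measured TCP pose, the force, the opening and the grip force at its end, in the units of the state.
- r.state(): the state, without advancing time (a new reading comes with each control period).
- r.get_image(name): name is "scene" or "top" or "wrist"; returns (picture, depth): 480x640x3 uint8, red, green, blue; 480x640 float32, m along the optical axis (not along the pixel's ray), 0 where there is no reading.
- r.camera_info(name): a dict with "K" (3x3 intrinsics, pixels), "k1" (the pictures are not rectified: a ray, as slopes to the right and down, at radius r is drawn at 1 + k1 r^2 times it, then the intrinsics apply), "view" (4x4, takes a point from world to camera coordinates); the wrist camera has in their place "T_tool_cam" (4x4, takes a point from camera to tool coordinates, whose origin is the TCP and whose axes are the flange's). Camera axes: x right, y down, z forward; pixel columns grow to the right and rows downward; lengths in m; the calibration is good to about 2 mm. A picture is of the moment at which its call begins: read the wrist's pose just before it. camera_info takes no time and is no camera call.
- r.finish_job(): hands the job in; it is judged then, once.
The state is a dict: "time": time; "joint_pos": joint angles; "joint_vel": joint speeds; "joint_efforts": joint torques, N m; "tool_pos": TCP position; "tool_rot": TCP orientation; "contact_force": force on the tool from outside, world axes, zero at the start; "moment": the same for the moment, N m; "gripper_width": finger opening in m; "gripper_force": force on a finger pad.
Only numpy, scipy, OpenCV 4.12 (cv2) and the standard library are available. Lean on these libraries where they do the work, as an engineer would, in place of code of your own. Each camera call takes 0.05 s, during which the arm holds its last target. There are 200 camera calls.

### The job

Put the loose pipe collars and big nuts away in the small drop-front desk: first pull both its supports fully out, then lower the flap gently until it rests level on them, and put every collar and nut that lies on the bench into the tray behind it. Then close up: raise the flap fully shut, and after that push both supports fully home. Leave the tag bundle and the roll of tape where they lie.

Things in the scene. Friction and masses are not known exactly. Their poses are not given: they have to be found in the camera images.
- desk: low grey drop-front desk with a sloping front, 316 mm wide (y), 115 mm deep, fixed to the bench. Origin on the bench (z = 0) under the middle of the flap's hinge line, which runs along desk y at z = 0.068; desk +x points away from the robot into the desk. Thin side cheeks at |y| = 0.149 to 0.158 rise to the back, to z = 0.14
- tray_floor (a point): middle of the floor of the tray (desk x = 0.054, y = 0, z = 0.045), open above once the flap is down. Floor: desk x = 0.008 to 0.106, y = -0.122 to 0.122. Round it: a front sill up to z = 0.068 (at the hinge), a back wall (x = 0.106 to 0.115) up to z = 0.127, and side ledges at z = 0.068 out to the cheeks
- support_left (a joint): slide of the left support (+y side of the desk): 0 = pushed fully home, 0.10 = pulled fully out (end stop), m. Stiff (about 3 N), stays where it is left. It slides along desk -x
- support_right (a joint): slide of the right support (-y side of the desk): 0 = pushed fully home, 0.10 = pulled fully out (end stop), m. Stiff (about 3 N), stays where it is left. It slides along desk -x
- support_left_knob (a point): centre of the upright round knob on the left support, 18 mm in diameter, 34 mm high, on a 10 mm rod. With the support home it is 45 mm before the desk's front (desk x = -0.045, y = 0.140, z = 0.048), and it moves out with the support
- support_right_knob (a point): centre of the upright round knob on the right support, 18 mm in diameter, 34 mm high, on a 10 mm rod. With the support home it is 45 mm before the desk's front (desk x = -0.045, y = -0.140, z = 0.048), and it moves out with the support
- flap (a joint): hinge of the plywood flap, rad: 0 = shut, leaning 50 degrees back from the vertical over the tray; grows as it comes down towards the robot; 2.443 = level on the pulled-out supports (with a support in it sinks past level). Stiff (0.45 N m): stays at any angle. Flap 130 mm long from the hinge, 314 mm wide, 10 mm thick; level, its underside is at z = 0.068, just above the supports
- flap_knob (a point): centre of the flap's T-shaped knob, a bar 18 mm in diameter and 30 mm long along desk y, on a 10 mm stem at the middle of the flap's free edge, 160 mm from the hinge line and 5 mm inward of the flap's outer face. Desk frame: x = 0.126, z = 0.167 with the flap shut; x = -0.160, z = 0.073 with it level
- collar_1: square pipe collar (dark block with a round hole), 44 x 50 x 22 mm (x, y, z), lying flat; origin at the centre of its underside. May be absent
- collar_2: square pipe collar (dark block with a round hole), 44 x 50 x 22 mm (x, y, z), lying flat; origin at the centre of its underside. May be absent
- nut_1: big rusty hexagon nut, 30 mm across its flats (flat sides at +-x) and 34 mm across its corners along y, 16 mm high, lying flat; origin at the centre of its underside. May be absent
- nut_2: big rusty hexagon nut, 30 mm across its flats (flat sides at +-x) and 34 mm across its corners along y, 16 mm high, lying flat; origin at the centre of its underside. May be absent
- tags: bundle of tags under a band, 38 x 65 x 19 mm, lying among the hardware; to be left alone; origin at the centre of its underside
- tape: part-used roll of grey tape lying flat, 70 mm in diameter, 46 mm high, at the right of the hardware; to be left alone; origin at the centre of its underside
Mind the look-alikes: they are no part of the job. Leave any blue look-alike of the collar_1 alone.

How it is judged:
By the outcome, as a careful person would: the job done as asked, in the order asked, and still so for the second after the job is handed in, with the robot touching nothing.
Of collar_1, collar_2, nut_1, nut_2 only 2 to 3 are there at a start; the rules pass over those that are not, and their reading is None.
At some moment in a run one of collar_1, collar_2, nut_1, nut_2 may be knocked a few centimetres aside while the robot is not near it.
Once in a run the grip may slacken for a moment while it holds something.
It also fails if it takes over 210 s, if anything falls off the work surface, if the arm or the gripper's body presses on something with over 40 N, if the wrist force passes 120 N, or if a joint passes its speed limit or range.

## Working session

There is one attempt and no reset: what is moved stays moved. The work goes in short steps, Python scripts to look and compute and a shell command to move; the robot and the scene stay as the last step left them, time stands still between calls to the robot, and variables do not carry over. Pictures are saved under pics/ and viewed, at most 14 in all, crops included, and the job is handed in when it is done.

```bash
ls; mkdir -p pics
cat > h.py <<'E'
import numpy as np, cv2
from bench import r
from scipy.spatial.transform import Rotation as R
def snap(n,f=None):
    s=r.state(); im,d=r.get_image(n)
    if f: cv2.imwrite('pics/'+f,im[:,:,::-1])
    return s,im,d
def cam(n,s=None):
    c=r.camera_info(n); K=np.array(c['K'])
    if n=='wrist':
        T=np.eye(4);T[:3,:3]=R.from_quat(s['tool_rot']).as_matrix();T[:3,3]=s['tool_pos']
        M=T@np.array(c['T_tool_cam'])
    else: M=np.linalg.inv(np.array(c['view']))
    return K,c['k1'],M
def ray(n,uv,s=None):
    K,k1,M=cam(n,s); uv=np.atleast_2d(uv).astype(float)
    p=cv2.undistortPoints(uv[:,None],K,np.array([k1,0,0,0,0.]))[:,0]
    d=np.c_[p,np.ones(len(p))]@M[:3,:3].T
    return M[:3,3],d
def onz(n,uv,z,s=None):
    o,d=ray(n,uv,s); return o+d*((z-o[2])/d[:,2])[:,None]
def cloud(n,d,s=None):
    v,u=np.mgrid[:480,:640]; o,dd=ray(n,np.c_[u.ravel(),v.ravel()],s)
    return (o+dd*d.ravel()[:,None]).reshape(480,640,3)
E
python3 - <<'E'
from h import *
for n in('scene','top'):
    s,im,d=snap(n,n+'0.png'); K,k,M=cam(n); print(n,K[0,0],k,M.round(3).tolist())
print(s)
print(r.camera_info('wrist'))
E
```

```text
pics
scene 468.50447466437754 -0.024408353847741194 [[0.481, -0.486, 0.73, -0.27], [-0.877, -0.272, 0.397, -0.533], [0.005, -0.831, -0.557, 0.775], [0.0, 0.0, 0.0, 1.0]]
top 561.7552907122905 -0.17804196657252155 [[0.008, -0.99, 0.138, 0.394], [-1.0, -0.007, 0.004, -0.091], [-0.003, -0.138, -0.99, 1.514], [0.0, 0.0, 0.0, 1.0]]
{'time': 0.05, 'joint_pos': array([ 1.00788981e+00,  8.79003502e-02,  1.37222025e+00, -2.58499526e-05,
        1.68361295e+00, -1.03120869e-01]), 'joint_vel': array([ 1.95985064e-04, -3.00230121e-05, -9.00152759e-04,  8.73506874e-04,
        4.06335683e-04,  7.82401369e-04]), 'joint_efforts': array([ 1.64323872e-03, -3.41536367e+01, -3.03596342e+01,  7.19106803e-02,
        3.05239297e-02, -1.21278417e-04]), 'tool_pos': array([0.24381017, 0.49242985, 0.21835128]), 'tool_rot': array([ 2.27874440e-01,  9.73689937e-01, -1.01583783e-03, -3.37782826e-04]), 'contact_force': array([-0.33024996, -1.83455609,  0.18398756]), 'moment': array([ 0.01286667,  0.02895532, -0.0034446 ]), 'gripper_force': 0.0, 'gripper_width': 0.09398600419831063}
{'K': array([[381.44932449,   0.        , 324.08016968],
       [  0.        , 381.44932449, 240.18759388],
       [  0.        ,   0.        ,   1.        ]]), 'k1': -0.06403442699621222, 'T_tool_cam': array([[ 1.07643873e-04, -9.61307873e-01, -2.75476245e-01,
         8.01699433e-02],
       [ 9.99998734e-01, -3.33925564e-04,  1.55602894e-03,
         5.59728292e-04],
       [-1.58781143e-03, -2.75476064e-01,  9.61306620e-01,
        -1.64190182e-01],
       [ 0.00000000e+00,  0.00000000e+00,  0.00000000e+00,
         1.00000000e+00]])}
```

View pics/scene0.png

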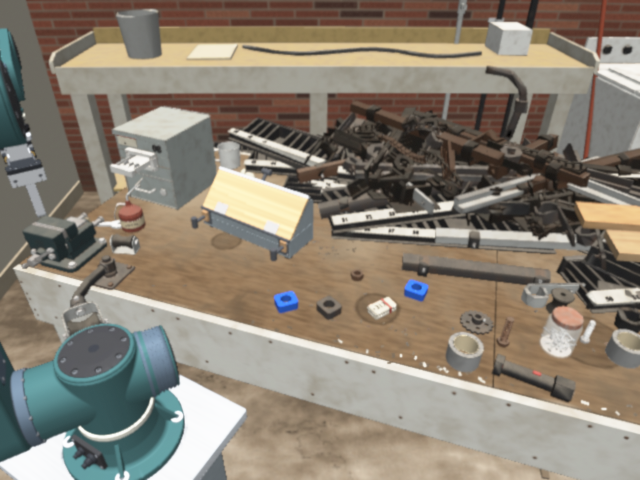

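View pics/top0.png

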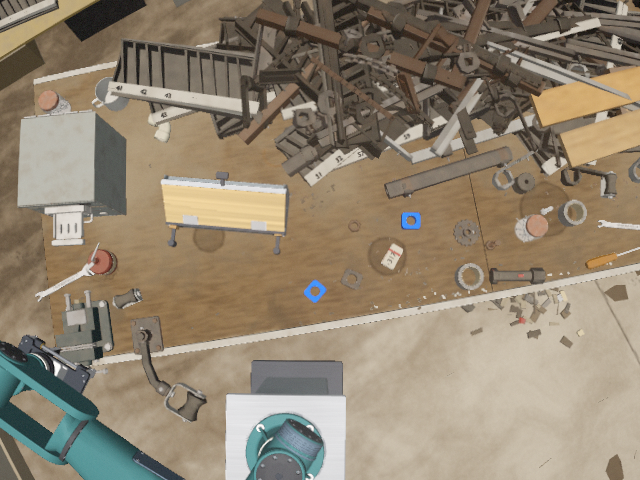

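The top view shows the desk at about (225,205), with support knobs at (172,240) and (278,248). There are blue look-alikes at (411,220) and (315,291), a dark collar at (352,278), a nut at (354,227), tags at (392,256) and tape at (470,275).

Run:
```python
from h import *
a=cv2.imread('pics/top0.png')[160:320,150:520]; b=cv2.imread('pics/scene0.png')[150:380,180:500]
a=cv2.resize(a,(690,298),interpolation=3); b=cv2.resize(b,(417,300),interpolation=3)
o=np.zeros((598,690,3),np.uint8);o[:298]=a;o[298:,:417]=b;cv2.imwrite('pics/c0.png',o)
_,im,d=snap('top');P=cloud('top',d);
for n,u,v in [('collar',352,278),('nut',354,227),('blue1',411,220),('blue2',315,291),('tags',392,256),('tape',470,268),('kL',172,241),('kR',278,248),('fk',222,176),('gear',464,232),('sm',490,243)]:
    w=P[v-3:v+4,u-3:u+4].reshape(-1,3); print(n,np.median(w,0).round(3),w[:,2].max().round(3))
# region heights
m=(P[:,:,2]>.010)&(P[:,:,2]<.2)&(P[:,:,0]>.2)&(P[:,:,0]<.6)&(P[:,:,1]<.2)&(P[:,:,1]>-.6)
n,l,st,ce=cv2.connectedComponentsWithStats(m.astype(np.uint8))
for i in range(1,n):
    if st[i,4]>20: print(st[i],ce[i].round(),np.median(P[l==i],0).round(3))
```

```text
collar [ 0.465 -0.176  0.001] 1.514
nut [ 0.603 -0.181  0.004] 1.514
blue1 [ 0.623 -0.338  0.001] 0.017
blue2 [ 0.429 -0.077  0.002] 1.514
tags [ 0.523 -0.282  0.018] 1.514
tape [ 0.492 -0.493  0.019] 0.054
kL [0.553 0.301 0.062] 0.073
kR [0.542 0.022 0.052] 0.069
fk [0.7   0.151 0.187] 0.191
gear [ 0.591 -0.48   0.01 ] 0.028
sm [ 0.557 -0.548  0.025] 0.062
[210 223  77  32 844] [255. 230.] [0.588 0.069 0.074]
[349 228  10   4  26] [354. 229.] [ 0.596 -0.18   0.014]
[403 228  16   2  23] [411. 228.] [ 0.598 -0.334  0.021]
[462 228  12  10  65] [468. 232.] [ 0.589 -0.489  0.02 ]
[486 239  15  11  91] [493. 243.] [ 0.555 -0.549  0.047]
[381 244  22  25 308] [392. 256.] [ 0.523 -0.282  0.018]
[455 263  29  27 409] [469. 276.] [ 0.469 -0.486  0.044]
[341 269  22  20 220] [351. 279.] [ 0.463 -0.172  0.023]
[490 268  21  17 243] [499. 276.] [ 0.469 -0.565  0.032]
[303 280  23  22 219] [314. 291.] [ 0.429 -0.074  0.022]
```

View pics/c0.png

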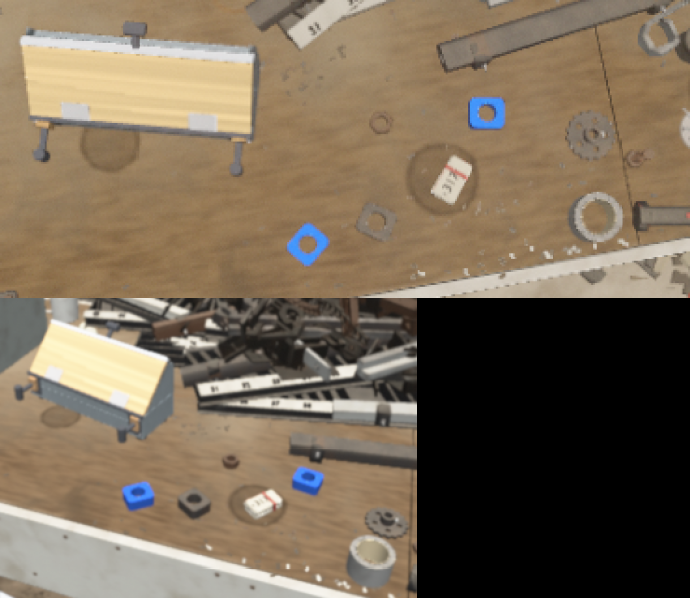

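```bash
python3 -m creep '[{"az":-0.14,"tz":-3},{"az":-0.14,"tz":-3},{"az":-0.14,"tz":-4},{"tx":-2.2,"ty":-3.2},{"tx":-2.2,"ty":-3.2},{"tx":-2.2,"ty":-3.2},{"tx":-2.2,"ty":-3.2},{"tx":-2.2,"ty":-3.2},{"tx":-2.2,"ty":-3.2},{"tx":-2.2,"ty":-3.2},{"tx":-2.2,"ty":-3.2},{"tx":-2.2,"ty":-3.2},{"tx":-2.2,"ty":-3.2},{},{},{}]'
python3 - <<'E'
from h import *
s,im,d=snap('wrist','w0.png'); P=cloud('wrist',d,s); np.savez('w0.npz',P=P,p=s['tool_pos'],q=s['tool_rot'])
print(s['tool_pos'],R.from_quat(s['tool_rot']).as_matrix().round(3))
z=P[:,:,2]
for lo,hi,nm in[(.058,.070,'knobs')]:
    m=((z>lo)&(z<hi)&(P[:,:,0]<.575)&(P[:,:,0]>.45)).astype(np.uint8)
    n,l,st,ce=cv2.connectedComponentsWithStats(m)
    for i in range(1,n):
        if st[i,4]>60: q=P[l==i];print(st[i],q.mean(0).round(4),q.min(0).round(3),q.max(0).round(3))
E
```

```text
[0.24387202 0.4925408  0.21858219] [[-0.896  0.444 -0.001]
 [ 0.444  0.896 -0.001]
 [ 0.    -0.002 -1.   ]]
[412 424  42  28 461] [0.4902 0.4892 0.0647] [0.477 0.476 0.058] [0.524 0.52  0.07 ]
[454 424  14  23 122] [0.5089 0.5241 0.0631] [0.498 0.511 0.058] [0.524 0.533 0.07 ]schema error: expected keys fingers, tx, ty, tz, ax, ay, az
```

View pics/w0.png

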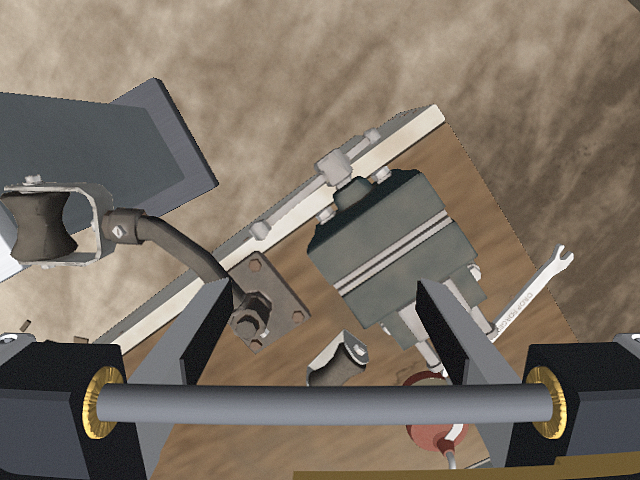

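The picture shows the vise at the start pose: the call was refused because every key is required. Retrying with all keys.

```bash
python3 -m creep '[{"fingers":1,"tx":0,"ty":0,"tz":-3,"ax":0,"ay":0,"az":-0.14},{"fingers":1,"tx":0,"ty":0,"tz":-3,"ax":0,"ay":0,"az":-0.14},{"fingers":1,"tx":0,"ty":0,"tz":-4,"ax":0,"ay":0,"az":-0.14},{"fingers":1,"tx":-2.2,"ty":-3.2,"tz":0,"ax":0,"ay":0,"az":0},{"fingers":1,"tx":-2.2,"ty":-3.2,"tz":0,"ax":0,"ay":0,"az":0},{"fingers":1,"tx":-2.2,"ty":-3.2,"tz":0,"ax":0,"ay":0,"az":0},{"fingers":1,"tx":-2.2,"ty":-3.2,"tz":0,"ax":0,"ay":0,"az":0},{"fingers":1,"tx":-2.2,"ty":-3.2,"tz":0,"ax":0,"ay":0,"az":0},{"fingers":1,"tx":-2.2,"ty":-3.2,"tz":0,"ax":0,"ay":0,"az":0},{"fingers":1,"tx":-2.2,"ty":-3.2,"tz":0,"ax":0,"ay":0,"az":0},{"fingers":1,"tx":-2.2,"ty":-3.2,"tz":0,"ax":0,"ay":0,"az":0},{"fingers":1,"tx":-2.2,"ty":-3.2,"tz":0,"ax":0,"ay":0,"az":0},{"fingers":1,"tx":-2.2,"ty":-3.2,"tz":0,"ax":0,"ay":0,"az":0},{"fingers":1,"tx":0,"ty":0,"tz":0,"ax":0,"ay":0,"az":0},{"fingers":1,"tx":0,"ty":0,"tz":0,"ax":0,"ay":0,"az":0}]'
python3 - <<'E'
from h import *
s,im,d=snap('wrist','w1.png'); P=cloud('wrist',d,s); np.savez('w1.npz',P=P,p=s['tool_pos'],q=s['tool_rot'])
print(s['tool_pos'],R.from_quat(s['tool_rot']).as_matrix().round(3))
z=P[:,:,2]
for lo,hi in[(.058,.070)]:
    m=((z>lo)&(z<hi)&(P[:,:,0]<.575)&(P[:,:,0]>.45)).astype(np.uint8)
    n,l,st,ce=cv2.connectedComponentsWithStats(m)
    for i in range(1,n):
        if st[i,4]>60: q=P[l==i];print(st[i],q.mean(0).round(4),q.min(0).round(3),q.max(0).round(3))
E
```

```text
time: 1.7
tool_pos: [0.4512, 0.164, 0.3191]
tool_rot: [0.021, 1.0, 0.0, -0.001]
contact_force: [-0.8, 0.1, -0.7]
gripper_width: 0.0941
gripper_force: 0.0
[0.45123344 0.16397689 0.31911959] [[-0.999  0.042 -0.001]
 [ 0.042  0.999  0.   ]
 [ 0.001  0.    -1.   ]]
[ 584  206   48   51 1164] [0.493  0.4946 0.0634] [0.465 0.473 0.058] [0.528 0.532 0.07 ]
[203 270  16  13 157] [0.5298 0.0265 0.063 ] [0.523 0.018 0.058] [0.537 0.035 0.066]
[437 273  16  14 140] [0.546  0.3056 0.0631] [0.54  0.296 0.058] [0.555 0.314 0.066]
```

View pics/w1.png

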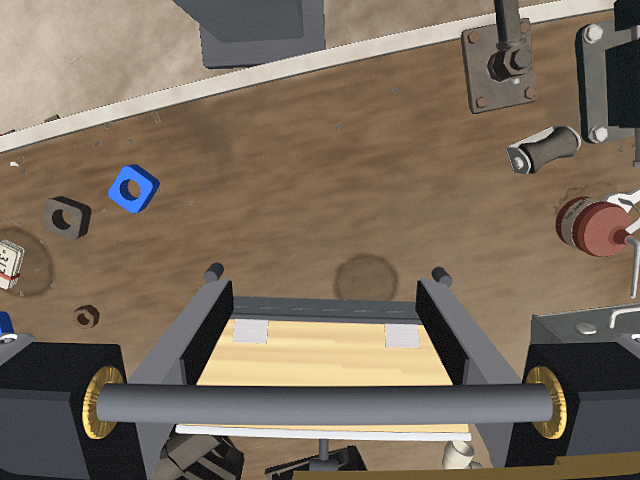

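The wrist view shows both support knobs, right (211,272) and left (441,275), plus the flap bottom edge near row 318. It also shows the collar (67,217), nut (87,315) and a blue look-alike (133,188). Next I fit the flap plane for the desk yaw, and measure the collar and nut.

```bash
cat > fit.py <<'E'
from h import *
f=np.load('w1.npz');P=f['P'];im=cv2.imread('pics/w1.png');hsv=cv2.cvtColor(im,cv2.COLOR_BGR2HSV)
s={'tool_pos':f['p'],'tool_rot':f['q']}
m=(hsv[:,:,2]>200)&(hsv[:,:,1]>40)&(hsv[:,:,1]<140)&(P[:,:,2]>.07)&(P[:,:,2]<.18);m[390:]=0;m[:,:225]=0;m[:,430:]=0
q=P[m];c=q.mean(0);u,sv,vt=np.linalg.svd(q-c,full_matrices=False);n=vt[2]*np.sign(vt[2][2])
print('flap',len(q),c.round(3),n.round(4),'yaw',np.degrees(np.arctan2(-n[1],-n[0])),'tilt',np.degrees(np.arccos(n[2])),sv[2]/len(q)**.5)
yaw=np.arctan2(-n[1],-n[0]);ex=np.array([np.cos(yaw),np.sin(yaw),0])
# hinge: plane at z=.068 
k=(n@c-n[2]*.068)/(n[:2]@ex[:2]); print('x along ex of plane at z=.068',k)
for nm,p in(('R',[.530,.0265,0]),('L',[.546,.3056,0])): print(nm,'knob ex',np.dot(p,ex),'ey',np.dot(p,[-np.sin(yaw),np.cos(yaw),0]))
# front edge of sill z .06-.07
m=(P[:,:,2]>.060)&(P[:,:,2]<.075)&(P[:,:,0]>.55)&(P[:,:,0]<.62);m[:,:225]=0;m[:,430:]=0
q=P[m]; a=q@ex; print('edge',np.percentile(a,[1,10,50,90]),len(q))
def obj(lo,hi,xr,yr):
    mm=(P[:,:,2]>lo)&(P[:,:,2]<hi)&(P[:,:,0]>xr[0])&(P[:,:,0]<xr[1])&(P[:,:,1]>yr[0])&(P[:,:,1]<yr[1])
    q=P[mm]; 
    if len(q)<10: print('none');return
    r_=cv2.minAreaRect((q[:,:2]*1000).astype(np.float32)); print(len(q),r_,np.percentile(q[:,2],[5,50,95]))
obj(.015,.03,(.42,.50),(-.22,-.13)); obj(.011,.025,(.56,.64),(-.22,-.13))
E
python3 fit.py
```

```text
flap 11331 [0.621 0.159 0.1  ] [-0.7092  0.0531  0.703 ] yaw -4.2812993932062335 tilt 45.334899745610386 0.0008543707757221025
x along ex of plane at z=.068 0.5754451110071122
R knob ex 0.5265427515851929 ey 0.06599227798078995
L knob ex 0.5216623811183047 ey 0.34550791615530413
edge [0.57055031 0.57149473 0.57590125 0.58098721] 2196
1013 ((461.5729064941406, -171.5601043701172), (51.084327697753906, 44.51315689086914), 65.76215362548828) [0.01648829 0.02014581 0.02166821]
242 ((605.7493896484375, -179.3799285888672), (29.616069793701172, 32.00742721557617), 66.25218200683594) [0.01189382 0.0139402  0.01545444]
```

```bash
cat > fit2.py <<'E'
from h import *
f=np.load('w1.npz');P=f['P'];im=cv2.imread('pics/w1.png')
s={'tool_pos':f['p'],'tool_rot':f['q']}
g=cv2.cvtColor(im,cv2.COLOR_BGR2HSV)
# wood/grey lower edge: first row (from top) where z jumps above .055
pts=[]
for u in range(240,420,6):
    col=P[250:330,u,2]; v=250+np.argmax(col>.05); pts.append((u,v))
pts=np.array(pts);W=onz('wrist',pts,.068,s);c=np.polyfit(W[:,1],W[:,0],1);print('front edge slope deg',np.degrees(np.arctan(c[0])),'x@y=.16',np.polyval(c,.16),np.std(W[:,0]-np.polyval(c,W[:,1])))
print(P[pts[::6,1]+2,pts[::6,0]].round(3))
# white rim: bright low saturation rows 420-445
pts=[]
for u in range(240,420,6):
    k=(g[410:450,u,2]>200)&(g[410:450,u,1]<30)
    if k.any(): pts.append((u,410+np.where(k)[0].mean()))
pts=np.array(pts);W=onz('wrist',pts,.155,s);c=np.polyfit(W[:,1],W[:,0],1);print('top edge deg',np.degrees(np.arctan(c[0])),'x',np.polyval(c,.16),len(pts))
print(P[pts[::6,1].astype(int),pts[::6,0].astype(int)].round(3))
print('profile u=330');print(P[300:380:8,330].round(3))
E
python3 fit2.py
```

```text
front edge slope deg 0.9848269367949732 x@y=.16 0.5670296080455419 0.02432301593963293
[[ 0.58   0.055  0.054]
 [ 0.525  0.098 -0.   ]
 [ 0.588  0.145  0.056]
 [ 0.59   0.189  0.058]
 [ 0.594  0.234  0.054]]
top edge deg 4.543325548937922 x 0.6817289620690904 30
[[0.67  0.067 0.159]
 [0.673 0.105 0.159]
 [0.675 0.143 0.16 ]
 [0.68  0.181 0.159]
 [0.68  0.219 0.16 ]]
profile u=330
[[0.59  0.168 0.014]
 [0.589 0.167 0.039]
 [0.585 0.167 0.069]
 [0.594 0.166 0.073]
 [0.601 0.166 0.078]
 [0.607 0.166 0.086]
 [0.613 0.165 0.094]
 [0.62  0.165 0.1  ]
 [0.626 0.165 0.107]
 [0.633 0.164 0.112]]
```

```bash
python3 -m creep '[{"fingers":0,"tx":-2.3,"ty":-3.3,"tz":0,"ax":0,"ay":0,"az":0.033},{"fingers":0,"tx":-2.3,"ty":-3.3,"tz":0,"ax":0,"ay":0,"az":0},{"fingers":0,"tx":-2.3,"ty":-3.3,"tz":0,"ax":0,"ay":0,"az":0},{"fingers":0,"tx":-2.3,"ty":-3.3,"tz":0,"ax":0,"ay":0,"az":0},{"fingers":0,"tx":0,"ty":0,"tz":4,"ax":0,"ay":0,"az":0},{"fingers":0,"tx":0,"ty":0,"tz":4,"ax":0,"ay":0,"az":0},{"fingers":0,"tx":0,"ty":0,"tz":4,"ax":0,"ay":0,"az":0},{"fingers":0,"tx":0,"ty":0,"tz":4,"ax":0,"ay":0,"az":0},{"fingers":0,"tx":0,"ty":0,"tz":4,"ax":0,"ay":0,"az":0},{"fingers":0,"tx":0,"ty":0,"tz":2,"ax":0,"ay":0,"az":0},{"fingers":0,"tx":0,"ty":0,"tz":2,"ax":0,"ay":0,"az":0},{"fingers":0,"tx":0,"ty":0,"tz":2,"ax":0,"ay":0,"az":0},{"fingers":0,"tx":0,"ty":0,"tz":1.4,"ax":0,"ay":0,"az":0},{"fingers":0,"tx":0,"ty":0,"tz":0,"ax":0,"ay":0,"az":0},{"fingers":0,"tx":0,"ty":0,"tz":0,"ax":0,"ay":0,"az":0}]'
python3 - <<'E'
from h import *
s,im,d=snap('wrist','w2.png')
E
```

```text
time: 3.25
tool_pos: [0.5347, 0.0275, 0.046]
tool_rot: [0.036, 0.999, 0.0, 0.0]
contact_force: [0.3, 0.6, 1.1]
gripper_width: 0.047
gripper_force: 0.0
```

View pics/w2.png

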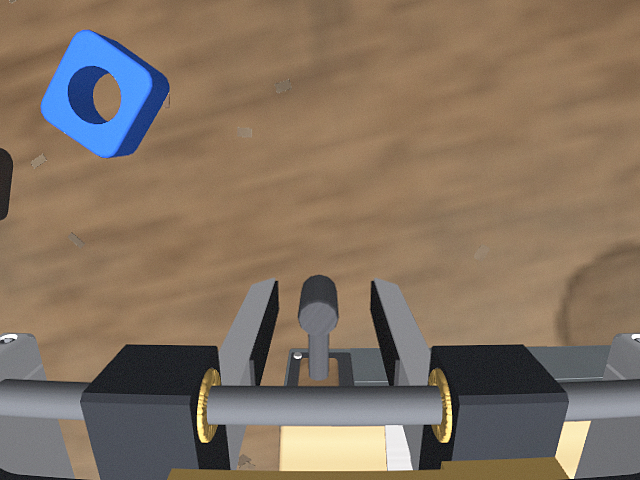

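The knob top is at (319,318), between the fingers. I'll check its offset along x.

```bash
python3 - <<'E'
from h import *
s=r.state()
w=onz('wrist',[[319,318]],.065,s)[0]; print(w, R.from_quat(s['tool_rot']).as_matrix().T@(w-s['tool_pos']))
E
python3 -m creep '[{"fingers":-1,"tx":0,"ty":0,"tz":0,"ax":0,"ay":0,"az":0},{"fingers":-1,"tx":0,"ty":0,"tz":0,"ax":0,"ay":0,"az":0},{"fingers":-1,"tx":0,"ty":0,"tz":0,"ax":0,"ay":0,"az":0},{"fingers":-1,"tx":0,"ty":0,"tz":0,"ax":0,"ay":0,"az":0},{"fingers":-1,"tx":0,"ty":0,"tz":0,"ax":0,"ay":0,"az":0},{"fingers":-1,"tx":0,"ty":0,"tz":0,"ax":0,"ay":0,"az":0}]' 40
```

```text
[0.53128654 0.02600911 0.065     ] [ 0.00380635 -0.00154035 -0.01837637]
time: 3.9
tool_pos: [0.5346, 0.0248, 0.046]
tool_rot: [0.037, 0.999, -0.002, 0.0]
contact_force: [-0.4, -4.4, 1.8]
gripper_width: 0.0173
gripper_force: 40.0
```

```bash
python3 -m creep '[{"fingers":-1,"tx":1,"ty":0,"tz":0,"ax":0,"ay":0,"az":0},{"fingers":-1,"tx":1,"ty":0,"tz":0,"ax":0,"ay":0,"az":0},{"fingers":-1,"tx":1,"ty":0,"tz":0,"ax":0,"ay":0,"az":0},{"fingers":-1,"tx":1,"ty":0,"tz":0,"ax":0,"ay":0,"az":0},{"fingers":-1,"tx":1,"ty":0,"tz":0,"ax":0,"ay":0,"az":0},{"fingers":-1,"tx":1,"ty":0,"tz":0,"ax":0,"ay":0,"az":0},{"fingers":-1,"tx":1,"ty":0,"tz":0,"ax":0,"ay":0,"az":0},{"fingers":-1,"tx":1,"ty":0,"tz":0,"ax":0,"ay":0,"az":0},{"fingers":-1,"tx":1,"ty":0,"tz":0,"ax":0,"ay":0,"az":0},{"fingers":-1,"tx":0.7,"ty":0,"tz":0,"ax":0,"ay":0,"az":0},{"fingers":-1,"tx":0,"ty":0,"tz":0,"ax":0,"ay":0,"az":0}]'
python3 -m creep '[{"fingers":-1,"tx":0.2,"ty":0,"tz":0,"ax":0,"ay":0,"az":0},{"fingers":-1,"tx":0.2,"ty":0,"tz":0,"ax":0,"ay":0,"az":0},{"fingers":-1,"tx":0.2,"ty":0,"tz":0,"ax":0,"ay":0,"az":0},{"fingers":-1,"tx":0,"ty":0,"tz":0,"ax":0,"ay":0,"az":0}]'
```

```text
time: 5.0
tool_pos: [0.4374, 0.0323, 0.0459]
tool_rot: [0.037, 0.999, -0.002, 0.0]
contact_force: [-1.3, -5.0, 1.6]
gripper_width: 0.0173
gripper_force: 40.0
time: 5.4
tool_pos: [0.4356, 0.0324, 0.0461]
tool_rot: [0.037, 0.999, -0.002, 0.005]
contact_force: [9.9, -5.5, -7.8]
gripper_width: 0.0173
gripper_force: 40.0
```

```bash
python3 -m creep '[{"fingers":-1,"tx":0.2,"ty":0,"tz":0,"ax":0,"ay":0,"az":0},{"fingers":-1,"tx":0,"ty":0,"tz":0,"ax":0,"ay":0,"az":0}]'
python3 -m creep '[{"fingers":-1,"tx":-0.6,"ty":0,"tz":0,"ax":0,"ay":0,"az":0},{"fingers":0,"tx":0,"ty":0,"tz":0,"ax":0,"ay":0,"az":0},{"fingers":0,"tx":0,"ty":0,"tz":0,"ax":0,"ay":0,"az":0},{"fingers":0,"tx":0,"ty":0,"tz":0,"ax":0,"ay":0,"az":0},{"fingers":0,"tx":0,"ty":0,"tz":-3,"ax":0,"ay":0,"az":0},{"fingers":0,"tx":0,"ty":0,"tz":-3,"ax":0,"ay":0,"az":0},{"fingers":0,"tx":0,"ty":4,"tz":-2,"ax":0,"ay":0,"az":0},{"fingers":0,"tx":-1.2,"ty":4,"tz":0,"ax":0,"ay":0,"az":0},{"fingers":0,"tx":-2,"ty":4,"tz":0,"ax":0,"ay":0,"az":0},{"fingers":0,"tx":-2,"ty":4,"tz":0,"ax":0,"ay":0,"az":0},{"fingers":0,"tx":-2,"ty":4,"tz":0,"ax":0,"ay":0,"az":0},{"fingers":0,"tx":-2,"ty":4,"tz":0,"ax":0,"ay":0,"az":0},{"fingers":0,"tx":0,"ty":4,"tz":0,"ax":0,"ay":0,"az":0},{"fingers":0,"tx":0,"ty":0,"tz":0,"ax":0,"ay":0,"az":0},{"fingers":0,"tx":0,"ty":0,"tz":3,"ax":0,"ay":0,"az":0},{"fingers":0,"tx":0,"ty":0,"tz":3,"ax":0,"ay":0,"az":0},{"fingers":0,"tx":0,"ty":0,"tz":2,"ax":0,"ay":0,"az":0},{"fingers":0,"tx":0,"ty":0,"tz":0,"ax":0,"ay":0,"az":0}]'
python3 - <<'E'
from h import *
s,im,d=snap('wrist','w3.png');P=cloud('wrist',d,s)
m=((P[:,:,2]>.058)&(P[:,:,2]<.07)&(P[:,:,0]>.52)&(P[:,:,0]<.57)).astype(np.uint8);m[340:]=0
n,l,st,ce=cv2.connectedComponentsWithStats(m)
for i in range(1,n):
    if st[i,4]>60: q=P[l==i];print(st[i],ce[i],q.mean(0).round(4),R.from_quat(s['tool_rot']).as_matrix().T@(q.mean(0)-s['tool_pos']))
E
```

```text
time: 5.6
tool_pos: [0.4355, 0.0325, 0.0461]
tool_rot: [0.037, 0.999, -0.002, 0.007]
contact_force: [15.8, -6.6, -12.3]
gripper_width: 0.0172
gripper_force: 40.0
time: 7.4
tool_pos: [0.5447, 0.3048, 0.0412]
tool_rot: [0.036, 0.999, -0.002, -0.004]
contact_force: [-1.4, 0.5, -0.7]
gripper_width: 0.0467
gripper_force: 0.0
[235 304  36  36 537] [256.10800745 315.38361266] [0.5357 0.2781 0.0641] [ 0.00721965 -0.02728979 -0.02272376]
[378 304  36  36 519] [392.06165703 315.40077071] [0.5397 0.3338 0.064 ] [ 0.00725313  0.02849735 -0.02289074]
[304 315  41  25 835] [324.17005988 328.82634731] [0.5445 0.3055 0.0626] [ 0.00037089  0.00064793 -0.02145917]
```

```bash
python3 -m creep '[{"fingers":-1,"tx":0,"ty":0,"tz":0,"ax":0,"ay":0,"az":0},{"fingers":-1,"tx":0,"ty":0,"tz":0,"ax":0,"ay":0,"az":0},{"fingers":-1,"tx":0,"ty":0,"tz":0,"ax":0,"ay":0,"az":0},{"fingers":-1,"tx":0,"ty":0,"tz":0,"ax":0,"ay":0,"az":0},{"fingers":-1,"tx":0,"ty":0,"tz":0,"ax":0,"ay":0,"az":0},{"fingers":-1,"tx":0,"ty":0,"tz":0,"ax":0,"ay":0,"az":0}]' 40
python3 -m creep '[{"fingers":-1,"tx":1,"ty":0,"tz":0,"ax":0,"ay":0,"az":0},{"fingers":-1,"tx":1,"ty":0,"tz":0,"ax":0,"ay":0,"az":0},{"fingers":-1,"tx":1,"ty":0,"tz":0,"ax":0,"ay":0,"az":0},{"fingers":-1,"tx":1,"ty":0,"tz":0,"ax":0,"ay":0,"az":0},{"fingers":-1,"tx":1,"ty":0,"tz":0,"ax":0,"ay":0,"az":0},{"fingers":-1,"tx":1,"ty":0,"tz":0,"ax":0,"ay":0,"az":0},{"fingers":-1,"tx":1,"ty":0,"tz":0,"ax":0,"ay":0,"az":0},{"fingers":-1,"tx":1,"ty":0,"tz":0,"ax":0,"ay":0,"az":0},{"fingers":-1,"tx":1,"ty":0,"tz":0,"ax":0,"ay":0,"az":0},{"fingers":-1,"tx":0.7,"ty":0,"tz":0,"ax":0,"ay":0,"az":0},{"fingers":-1,"tx":0.2,"ty":0,"tz":0,"ax":0,"ay":0,"az":0},{"fingers":-1,"tx":0.2,"ty":0,"tz":0,"ax":0,"ay":0,"az":0},{"fingers":-1,"tx":0,"ty":0,"tz":0,"ax":0,"ay":0,"az":0}]'
python3 -m creep '[{"fingers":-1,"tx":0.2,"ty":0,"tz":0,"ax":0,"ay":0,"az":0},{"fingers":-1,"tx":0.2,"ty":0,"tz":0,"ax":0,"ay":0,"az":0},{"fingers":-1,"tx":0,"ty":0,"tz":0,"ax":0,"ay":0,"az":0}]'
```

```text
time: 8.05
tool_pos: [0.5485, 0.3046, 0.047]
tool_rot: [0.037, 0.999, -0.002, 0.001]
contact_force: [-1.1, -4.8, 3.9]
gripper_width: 0.0174
gripper_force: 40.0
time: 9.35
tool_pos: [0.4533, 0.3119, 0.047]
tool_rot: [0.037, 0.999, -0.001, 0.007]
contact_force: [13.0, -4.8, -3.1]
gripper_width: 0.0174
gripper_force: 40.0
time: 9.65
tool_pos: [0.4521, 0.312, 0.0472]
tool_rot: [0.037, 0.999, -0.001, 0.01]
contact_force: [19.9, -5.6, -8.3]
gripper_width: 0.0172
gripper_force: 40.0
```

```bash
python3 -m creep '[{"fingers":-1,"tx":-0.6,"ty":0,"tz":0,"ax":0,"ay":0,"az":0},{"fingers":0,"tx":0,"ty":0,"tz":0,"ax":0,"ay":0,"az":0},{"fingers":0,"tx":0,"ty":0,"tz":0,"ax":0,"ay":0,"az":0},{"fingers":0,"tx":0,"ty":0,"tz":0,"ax":0,"ay":0,"az":0},{"fingers":0,"tx":0,"ty":0,"tz":-4,"ax":0,"ay":0,"az":0},{"fingers":0,"tx":0,"ty":0,"tz":-4,"ax":0,"ay":0,"az":0},{"fingers":0,"tx":0,"ty":-3,"tz":-4,"ax":0,"ay":0,"az":0},{"fingers":0,"tx":0,"ty":-3,"tz":-4,"ax":0,"ay":0,"az":0},{"fingers":0,"tx":0,"ty":-4,"tz":-3,"ax":0,"ay":0,"az":0},{"fingers":0,"tx":0,"ty":-4,"tz":-3,"ax":0,"ay":0,"az":0},{"fingers":0,"tx":0,"ty":0,"tz":-3,"ax":0,"ay":0,"az":0},{"fingers":0,"tx":0,"ty":0,"tz":0,"ax":0,"ay":0,"az":0},{"fingers":0,"tx":0,"ty":0,"tz":0,"ax":0,"ay":0,"az":0}]'
python3 - <<'E'
from h import *
s,im,d=snap('wrist','w4.png');P=cloud('wrist',d,s)
print(s['tool_pos'])
m=((P[:,:,2]>.058)&(P[:,:,2]<.07)&(P[:,:,0]>.40)&(P[:,:,0]<.50)&(P[:,:,1]<.4)).astype(np.uint8)
n,l,st,ce=cv2.connectedComponentsWithStats(m)
a=np.radians(-4.3);E=np.array([[np.cos(a),np.sin(a)],[-np.sin(a),np.cos(a)]])
for i in range(1,n):
    if st[i,4]>60: q=P[l==i];print(st[i],ce[i].round(),q.mean(0).round(4),E@(q.mean(0)[:2]-[.585,.1615]))
E
```

```text
time: 10.95
tool_pos: [0.4388, 0.1745, 0.2956]
tool_rot: [0.036, 0.999, 0.0, 0.001]
contact_force: [0.0, 0.4, -0.7]
gripper_width: 0.0467
gripper_force: 0.0
[0.43884095 0.17447178 0.29559925]
[184 206  17  17 218] [192. 214.] [0.4336 0.0349 0.0631] [-0.1414969  -0.13756959]
[443 206  18  17 210] [452. 214.] [0.4538 0.3116 0.0635] [-0.14209378  0.13983035]
[187 249  20  25 416] [196. 260.] [0.4861 0.0304 0.0625] [-0.0887487  -0.13813915]
[439 248  19   8 121] [448. 252.] [0.4963 0.3082 0.0625] [-0.09940256  0.13961314]
```

View pics/w4.png

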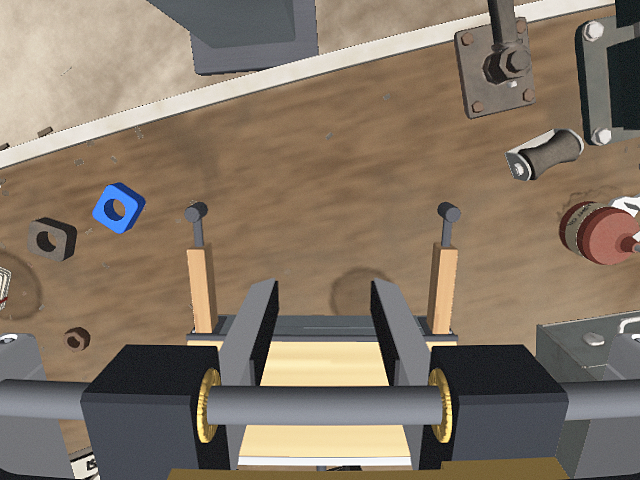

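The two knobs, at (192,214) and (452,214), sit equally far out, so both supports are fully out. Next is the flap knob.

```bash
python3 -m creep '[{"fingers":0.2,"tx":-4,"ty":0,"tz":0,"ax":0,"ay":0,"az":0},{"fingers":0.2,"tx":-4,"ty":0,"tz":0,"ax":0,"ay":0,"az":0},{"fingers":0.2,"tx":-4,"ty":0,"tz":0,"ax":0,"ay":0,"az":0},{"fingers":0.2,"tx":-4,"ty":0,"tz":0,"ax":0,"ay":0,"az":0},{"fingers":0.2,"tx":-4,"ty":0,"tz":0,"ax":0,"ay":0,"az":0},{"fingers":0.2,"tx":-4,"ty":0,"tz":0,"ax":0,"ay":0,"az":0},{"fingers":0.2,"tx":-3.2,"ty":0,"tz":0,"ax":0,"ay":0,"az":0},{"fingers":0.2,"tx":0,"ty":0,"tz":3,"ax":0,"ay":0,"az":0},{"fingers":0.2,"tx":0,"ty":0,"tz":3,"ax":0,"ay":0,"az":0},{"fingers":0.2,"tx":0,"ty":0,"tz":3,"ax":0,"ay":0,"az":0},{"fingers":0.2,"tx":0,"ty":0,"tz":0,"ax":0,"ay":0,"az":0},{"fingers":0.2,"tx":0,"ty":0,"tz":0,"ax":0,"ay":0,"az":0},{"fingers":0.2,"tx":0,"ty":0,"tz":0,"ax":0,"ay":0,"az":0}]'
python3 - <<'E'
from h import *
s,im,d=snap('wrist','w5.png');P=cloud('wrist',d,s);np.savez('w5.npz',P=P,p=s['tool_pos'],q=s['tool_rot'])
print(s['tool_pos'])
E
```

```text
time: 12.3
tool_pos: [0.7107, 0.155, 0.2074]
tool_rot: [0.036, 0.999, 0.0, 0.001]
contact_force: [-0.1, 0.1, 0.2]
gripper_width: 0.0563
gripper_force: 0.0
[0.71070164 0.15496584 0.20736135]
```

View pics/w5.png

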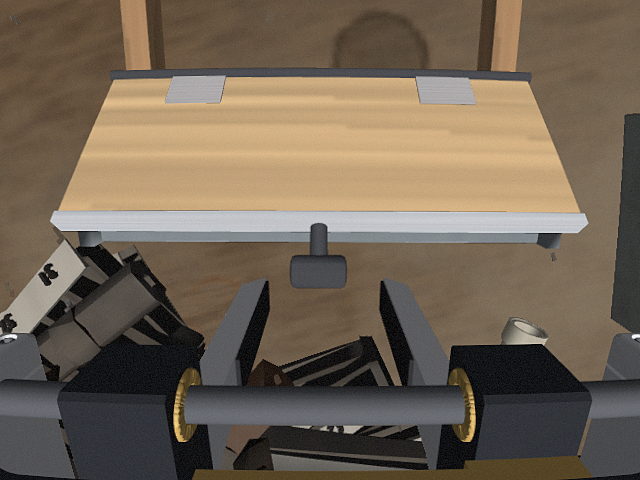

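The T bar centre is at (319,270), just on the robot side of the fingers. I'll measure its position.

Run:
```python
from h import *
f=np.load('w5.npz');P=f['P'];s={'tool_pos':f['p'],'tool_rot':f['q']}
q=P[255:288,292:346].reshape(-1,3);q=q[(q[:,2]>.14)&(q[:,2]<.2)]
print(len(q),q.mean(0),q.min(0),q.max(0), (q[:,2]>q[:,2].max()-.003).sum(), q[q[:,2]>q[:,2].max()-.003].mean(0))
w=onz('wrist',[[319,271]],.170,s)[0];print(w,R.from_quat(f['q']).as_matrix().T@(w-f['p']))
# flap top/bottom corner checks
for uv,z in(((320,76),.068),((320,222),.155)):print(onz('wrist',[uv],z,s),P[uv[1],uv[0]])
```

```text
1749 [0.70133675 0.15337713 0.18392042] [0.69420763 0.13834017 0.17386974] [0.71305049 0.16787564 0.18780218] 866 [0.70345605 0.15327787 0.18592247]
[0.70660624 0.15313192 0.17      ] [ 0.0040518  -0.00214827  0.03734935]
[[0.59122953 0.16151723 0.068     ]] [0.5915346  0.16151309 0.07035679]
[[0.68196505 0.15542823 0.155     ]] [0.68046534 0.15559011 0.16130334]
```

```bash
python3 -m creep '[{"fingers":0.2,"tx":0.8,"ty":-0.2,"tz":0,"ax":0,"ay":0,"az":0},{"fingers":0.2,"tx":0,"ty":0,"tz":1.7,"ax":0,"ay":0,"az":0},{"fingers":0.2,"tx":0,"ty":0,"tz":1.7,"ax":0,"ay":0,"az":0},{"fingers":0.2,"tx":0,"ty":0,"tz":0,"ax":0,"ay":0,"az":0},{"fingers":-1,"tx":0,"ty":0,"tz":0,"ax":0,"ay":0,"az":0},{"fingers":-1,"tx":0,"ty":0,"tz":0,"ax":0,"ay":0,"az":0},{"fingers":-1,"tx":0,"ty":0,"tz":0,"ax":0,"ay":0,"az":0},{"fingers":-1,"tx":0,"ty":0,"tz":0,"ax":0,"ay":0,"az":0},{"fingers":-1,"tx":0,"ty":0,"tz":0,"ax":0,"ay":0,"az":0}]' 30
python3 - <<'E'
from h import *
s=r.state();G=s['tool_pos']+R.from_quat(s['tool_rot']).as_matrix()@[0,0,-.005]
a=np.radians(-4.3);ex=np.array([np.cos(a),np.sin(a)])
rel=np.array([(G[:2]-[.5865,.162])@ex, G[2]-.068]);L=np.hypot(*rel);t0=np.arctan2(rel[1],rel[0]);print(G,rel,L,np.degrees(t0))
# path to level: knob angle end: atan2(.005,-.16)
t1=np.pi-np.arctan2(.005,.16);n=34
t=np.linspace(t0,t1,n+1);x=L*np.cos(t);z=L*np.sin(t)
print(np.c_[-np.diff(x)*100,-np.diff(z)*100].round(2).tolist())
E
```

```text
time: 13.25
tool_pos: [0.7026, 0.1523, 0.1729]
tool_rot: [0.037, 0.999, -0.0, 0.001]
contact_force: [0.0, -1.4, 3.3]
gripper_width: 0.0299
gripper_force: 30.0
[0.70262516 0.15229791 0.17785793] [0.11652574 0.10985793] 0.16014684476222335 43.31292230445836
[[0.79, -0.78], [0.84, -0.72], [0.89, -0.66], [0.93, -0.6], [0.97, -0.53], [1.01, -0.47], [1.04, -0.4], [1.06, -0.32], [1.08, -0.25], [1.1, -0.17], [1.1, -0.1], [1.11, -0.02], [1.11, 0.06], [1.1, 0.13], [1.09, 0.21], [1.07, 0.28], [1.05, 0.36], [1.02, 0.43], [0.99, 0.5], [0.95, 0.57], [0.91, 0.63], [0.87, 0.69], [0.82, 0.75], [0.76, 0.8], [0.7, 0.86], [0.64, 0.9], [0.58, 0.94], [0.51, 0.98], [0.44, 1.02], [0.37, 1.04], [0.3, 1.07], [0.23, 1.09], [0.15, 1.1], [0.07, 1.11]]
```

```bash
python3 -m creep '[{"fingers":-1,"tx":0.4,"ty":0,"tz":-0.39,"ax":0,"ay":0,"az":0},{"fingers":-1,"tx":0.4,"ty":0,"tz":-0.39,"ax":0,"ay":0,"az":0},{"fingers":-1,"tx":0.84,"ty":0,"tz":-0.72,"ax":0,"ay":0,"az":0},{"fingers":-1,"tx":0.89,"ty":0,"tz":-0.66,"ax":0,"ay":0,"az":0},{"fingers":-1,"tx":0.93,"ty":0,"tz":-0.6,"ax":0,"ay":0,"az":0},{"fingers":-1,"tx":0.97,"ty":0,"tz":-0.53,"ax":0,"ay":0,"az":0},{"fingers":-1,"tx":1.01,"ty":0,"tz":-0.47,"ax":0,"ay":0,"az":0},{"fingers":-1,"tx":1.04,"ty":0,"tz":-0.4,"ax":0,"ay":0,"az":0},{"fingers":-1,"tx":1.06,"ty":0,"tz":-0.32,"ax":0,"ay":0,"az":0},{"fingers":-1,"tx":1.08,"ty":0,"tz":-0.25,"ax":0,"ay":0,"az":0},{"fingers":-1,"tx":1.1,"ty":0,"tz":-0.17,"ax":0,"ay":0,"az":0},{"fingers":-1,"tx":1.1,"ty":0,"tz":-0.1,"ax":0,"ay":0,"az":0},{"fingers":-1,"tx":1.11,"ty":0,"tz":-0.02,"ax":0,"ay":0,"az":0},{"fingers":-1,"tx":1.11,"ty":0,"tz":0.06,"ax":0,"ay":0,"az":0},{"fingers":-1,"tx":1.1,"ty":0,"tz":0.13,"ax":0,"ay":0,"az":0},{"fingers":-1,"tx":1.09,"ty":0,"tz":0.21,"ax":0,"ay":0,"az":0},{"fingers":-1,"tx":0,"ty":0,"tz":0,"ax":0,"ay":0,"az":0}]'
cat > fl.py <<'E'
from h import *
s=r.state();G=s['tool_pos']+R.from_quat(s['tool_rot']).as_matrix()@[0,0,-.005]
a=np.radians(-4.3);ex=np.array([np.cos(a),np.sin(a)])
rel=np.array([(G[:2]-[.5865,.162])@ex, G[2]-.068]);print(G,rel,np.hypot(*rel),np.degrees(np.arctan2(rel[1],rel[0])),s['contact_force'].round(1),s['gripper_width'])
E
python3 fl.py
```

```text
time: 14.95
tool_pos: [0.548, 0.1641, 0.2184]
tool_rot: [0.036, 0.999, -0.0, -0.001]
contact_force: [-1.2, -3.0, -1.2]
gripper_width: 0.0293
gripper_force: 30.0
[0.54804509 0.16413786 0.22336521] [-0.03850696  0.15536521] 0.16006602894615315 103.92013779414995 [-1.2 -3.  -1.2] 0.029345931598545844
```

Following well on the 160 mm arc. Continuing, slower near the end.

```bash
python3 -m creep '[{"fingers":-1,"tx":1.07,"ty":0,"tz":0.28,"ax":0,"ay":0,"az":0},{"fingers":-1,"tx":1.05,"ty":0,"tz":0.36,"ax":0,"ay":0,"az":0},{"fingers":-1,"tx":1.02,"ty":0,"tz":0.43,"ax":0,"ay":0,"az":0},{"fingers":-1,"tx":0.99,"ty":0,"tz":0.5,"ax":0,"ay":0,"az":0},{"fingers":-1,"tx":0.95,"ty":0,"tz":0.57,"ax":0,"ay":0,"az":0},{"fingers":-1,"tx":0.91,"ty":0,"tz":0.63,"ax":0,"ay":0,"az":0},{"fingers":-1,"tx":0.87,"ty":0,"tz":0.69,"ax":0,"ay":0,"az":0},{"fingers":-1,"tx":0.82,"ty":0,"tz":0.75,"ax":0,"ay":0,"az":0},{"fingers":-1,"tx":0.76,"ty":0,"tz":0.8,"ax":0,"ay":0,"az":0},{"fingers":-1,"tx":0.7,"ty":0,"tz":0.86,"ax":0,"ay":0,"az":0},{"fingers":-1,"tx":0.64,"ty":0,"tz":0.9,"ax":0,"ay":0,"az":0},{"fingers":-1,"tx":0.58,"ty":0,"tz":0.94,"ax":0,"ay":0,"az":0},{"fingers":-1,"tx":0.51,"ty":0,"tz":0.98,"ax":0,"ay":0,"az":0},{"fingers":-1,"tx":0.22,"ty":0,"tz":0.51,"ax":0,"ay":0,"az":0},{"fingers":-1,"tx":0.22,"ty":0,"tz":0.51,"ax":0,"ay":0,"az":0},{"fingers":-1,"tx":0.19,"ty":0,"tz":0.52,"ax":0,"ay":0,"az":0},{"fingers":-1,"tx":0.19,"ty":0,"tz":0.52,"ax":0,"ay":0,"az":0},{"fingers":-1,"tx":0.15,"ty":0,"tz":0.53,"ax":0,"ay":0,"az":0},{"fingers":-1,"tx":0.15,"ty":0,"tz":0.53,"ax":0,"ay":0,"az":0},{"fingers":-1,"tx":0,"ty":0,"tz":0,"ax":0,"ay":0,"az":0}]'
python3 fl.py
```

```text
time: 16.95
tool_pos: [0.4263, 0.1735, 0.099]
tool_rot: [0.036, 0.999, 0.0, -0.004]
contact_force: [-7.0, -0.7, 2.0]
gripper_width: 0.0296
gripper_force: 30.0
[0.42635167 0.17346204 0.10396699] [-0.16055695  0.03596699] 0.16453618942079748 167.37340258820984 [-7.  -0.7  2. ] 0.029624157867146846
```

```bash
python3 -m creep '[{"fingers":-1,"tx":0,"ty":0,"tz":0.5,"ax":0,"ay":0,"az":0},{"fingers":-1,"tx":0,"ty":0,"tz":0.5,"ax":0,"ay":0,"az":0},{"fingers":-1,"tx":0,"ty":0,"tz":0.5,"ax":0,"ay":0,"az":0},{"fingers":-1,"tx":0,"ty":0,"tz":0.5,"ax":0,"ay":0,"az":0},{"fingers":-1,"tx":0,"ty":0,"tz":0.4,"ax":0,"ay":0,"az":0},{"fingers":-1,"tx":0,"ty":0,"tz":0.3,"ax":0,"ay":0,"az":0},{"fingers":-1,"tx":0,"ty":0,"tz":0,"ax":0,"ay":0,"az":0}]'
python3 fl.py
python3 -m creep '[{"fingers":-1,"tx":0,"ty":0,"tz":0.2,"ax":0,"ay":0,"az":0},{"fingers":-1,"tx":0,"ty":0,"tz":0.2,"ax":0,"ay":0,"az":0},{"fingers":-1,"tx":0,"ty":0,"tz":0,"ax":0,"ay":0,"az":0}]'
python3 fl.py
```

```text
time: 17.65
tool_pos: [0.4235, 0.1737, 0.0708]
tool_rot: [0.036, 0.999, 0.0, -0.008]
contact_force: [-11.2, -0.6, 1.4]
gripper_width: 0.03
gripper_force: 30.0
[0.42357147 0.1736598  0.07577336] [-0.16334414  0.00777336] 0.16352899883596742 177.2754136864382 [-11.2  -0.6   1.4] 0.029952733276633857
time: 17.95
tool_pos: [0.4235, 0.1737, 0.067]
tool_rot: [0.036, 0.999, 0.0, -0.008]
contact_force: [-12.4, -0.4, 1.8]
gripper_width: 0.0296
gripper_force: 30.0
[0.42357674 0.17364797 0.07196168] [-0.16333801  0.00396168] 0.1633860445087978 178.61059266222222 [-12.4  -0.4   1.8] 0.02958193542510924
```

```bash
python3 -m creep '[{"fingers":-1,"tx":0.2,"ty":0,"tz":0.1,"ax":0,"ay":0,"az":0},{"fingers":-1,"tx":0.1,"ty":0,"tz":0.1,"ax":0,"ay":0,"az":0},{"fingers":-1,"tx":0,"ty":0,"tz":0,"ax":0,"ay":0,"az":0}]'
python3 fl.py
python3 -m creep '[{"fingers":-1,"tx":0,"ty":0,"tz":0.1,"ax":0,"ay":0,"az":0},{"fingers":-1,"tx":0,"ty":0,"tz":0.1,"ax":0,"ay":0,"az":0},{"fingers":-1,"tx":0,"ty":0,"tz":0,"ax":0,"ay":0,"az":0}]'
python3 fl.py
```

```text
time: 18.25
tool_pos: [0.4235, 0.1737, 0.0662]
tool_rot: [0.036, 0.999, 0.0, -0.004]
contact_force: [-7.2, -0.5, 1.9]
gripper_width: 0.0299
gripper_force: 30.0
[0.42352582 0.1736955  0.07119099] [-0.16339234  0.00319099] 0.16342350091665048 178.88117875300617 [-7.2 -0.5  1.9] 0.02988106933182611
time: 18.55
tool_pos: [0.4234, 0.1737, 0.0642]
tool_rot: [0.036, 0.999, 0.0, -0.004]
contact_force: [-7.4, -0.6, 3.3]
gripper_width: 0.0293
gripper_force: 30.0
[0.42340312 0.17370953 0.06923574] [-0.16351575  0.00123574] 0.1635204161259353 179.5670067576755 [-7.4 -0.6  3.3] 0.02930377832128899
```

```bash
python3 -m creep '[{"fingers":-1,"tx":0,"ty":0,"tz":0.15,"ax":0,"ay":0,"az":0},{"fingers":-1,"tx":0,"ty":0,"tz":0.15,"ax":0,"ay":0,"az":0},{"fingers":-1,"tx":0,"ty":0,"tz":0,"ax":0,"ay":0,"az":0}]'
python3 fl.py
python3 - <<'E'
from h import *
s,im,d=snap('top');P=cloud('top',d);s2,im2,d2=snap('scene','s1.png');Q=cloud('scene',d2)
a=np.radians(-4.3);E=np.array([[np.cos(a),np.sin(a)],[-np.sin(a),np.cos(a)]])
for nm,X in(('top',P),('scene',Q)):
    l=(X[:,:,:2]-[.584,.162])@E.T
    for y0 in(-.12,.1):
      for x0 in(-.12,-.09,-.06,-.03):
        m=(abs(l[:,:,0]-x0)<.012)&(abs(l[:,:,1]-y0)<.02)&(X[:,:,2]>.02)&(X[:,:,2]<.2);print(nm,y0,x0,m.sum(),np.median(X[m][:,2]).round(4) if m.any() else None)
E
```

```text
time: 18.85
tool_pos: [0.4233, 0.1737, 0.0611]
tool_rot: [0.036, 0.999, 0.0, -0.005]
contact_force: [-6.6, -1.2, 1.6]
gripper_width: 0.0296
gripper_force: 30.0
[0.42329881 0.17371584 0.06605544] [-0.16362024 -0.00194456] 0.16363179069119627 -179.31909456485718 [-6.6 -1.2  1.6] 0.029599897417342837
top -0.12 -0.12 117 0.0823
top -0.12 -0.09 145 0.0823
top -0.12 -0.06 144 0.0808
top -0.12 -0.03 141 0.0792
top 0.1 -0.12 10 0.0858
top 0.1 -0.09 138 0.0825
top 0.1 -0.06 137 0.081
top 0.1 -0.03 136 0.0797
scene -0.12 -0.12 127 0.0805
scene -0.12 -0.09 91 0.0799
scene -0.12 -0.06 86 0.0786
scene -0.12 -0.03 77 0.0776
scene 0.1 -0.12 41 0.0779
scene 0.1 -0.09 0 None
scene 0.1 -0.06 0 None
scene 0.1 -0.03 0 None
```

```bash
python3 -m creep '[{"fingers":-0.1,"tx":0,"ty":0,"tz":0,"ax":0,"ay":0,"az":0},{"fingers":-0.1,"tx":0,"ty":0,"tz":0,"ax":0,"ay":0,"az":0},{"fingers":-0.1,"tx":0,"ty":0,"tz":-3,"ax":0,"ay":0,"az":0},{"fingers":-1,"tx":0,"ty":0,"tz":-3,"ax":0,"ay":0,"az":0},{"fingers":-1,"tx":-2.2,"ty":0,"tz":0,"ax":0,"ay":0,"az":0},{"fingers":-1,"tx":-2.2,"ty":0,"tz":0,"ax":0,"ay":0,"az":0},{"fingers":-1,"tx":0,"ty":0,"tz":1,"ax":0,"ay":0,"az":0},{"fingers":-1,"tx":0,"ty":0,"tz":1,"ax":0,"ay":0,"az":0},{"fingers":-1,"tx":0,"ty":0,"tz":0.2,"ax":0,"ay":0,"az":0},{"fingers":-1,"tx":0,"ty":0,"tz":0,"ax":0,"ay":0,"az":0}]'
python3 -m creep '[{"fingers":-1,"tx":0,"ty":0,"tz":0.2,"ax":0,"ay":0,"az":0},{"fingers":-1,"tx":0,"ty":0,"tz":0.2,"ax":0,"ay":0,"az":0},{"fingers":-1,"tx":0,"ty":0,"tz":0,"ax":0,"ay":0,"az":0}]'
python3 -m creep '[{"fingers":-1,"tx":0,"ty":0,"tz":0.2,"ax":0,"ay":0,"az":0},{"fingers":-1,"tx":0,"ty":0,"tz":0,"ax":0,"ay":0,"az":0}]'
```

```text
time: 19.95
tool_pos: [0.4698, 0.1697, 0.0982]
tool_rot: [0.036, 0.999, -0.0, -0.002]
contact_force: [0.5, 0.2, 1.0]
gripper_width: 0.0006
gripper_force: 0.0
time: 20.25
tool_pos: [0.4714, 0.1698, 0.0958]
tool_rot: [0.036, 0.999, 0.0, 0.0]
contact_force: [-0.1, 0.2, 0.1]
gripper_width: 0.0005
gripper_force: 0.0
time: 20.45
tool_pos: [0.4715, 0.1698, 0.0937]
tool_rot: [0.036, 0.999, 0.0, 0.0]
contact_force: [0.1, 0.4, 1.5]
gripper_width: 0.0003
gripper_force: 0.5
```

```bash
python3 -m creep '[{"fingers":-1,"tx":0,"ty":0,"tz":0.2,"ax":0,"ay":0,"az":0},{"fingers":-1,"tx":0,"ty":0,"tz":0,"ax":0,"ay":0,"az":0}]'
python3 -m creep '[{"fingers":-1,"tx":0,"ty":0,"tz":0.15,"ax":0,"ay":0,"az":0},{"fingers":-1,"tx":0,"ty":0,"tz":0,"ax":0,"ay":0,"az":0}]'
python3 -m creep '[{"fingers":-1,"tx":0,"ty":0,"tz":0.15,"ax":0,"ay":0,"az":0},{"fingers":-1,"tx":0,"ty":0,"tz":0,"ax":0,"ay":0,"az":0}]'
```

```text
time: 20.65
tool_pos: [0.4715, 0.1698, 0.0915]
tool_rot: [0.036, 0.999, 0.0, 0.0]
contact_force: [-0.6, 0.5, 1.1]
gripper_width: 0.0005
gripper_force: 0.4
time: 20.85
tool_pos: [0.4716, 0.1698, 0.0911]
tool_rot: [0.036, 0.999, 0.0, 0.0]
contact_force: [-2.3, 0.5, 5.3]
gripper_width: 0.0005
gripper_force: 2.8
time: 21.05
tool_pos: [0.4716, 0.1698, 0.091]
tool_rot: [0.036, 0.999, 0.0, 0.0]
contact_force: [-5.4, -0.8, 11.7]
gripper_width: 0.0005
gripper_force: 5.7
```

The flap stops under a light press with its top at 0.077, so it rests level. Now the hardware.

```bash
python3 -m creep '[{"fingers":-1,"tx":0,"ty":0,"tz":-2,"ax":0,"ay":0,"az":0},{"fingers":1,"tx":0,"ty":0,"tz":-4,"ax":0,"ay":0,"az":0},{"fingers":1,"tx":0,"ty":0,"tz":-4,"ax":0,"ay":0,"az":0},{"fingers":1,"tx":0,"ty":-2,"tz":-4,"ax":0,"ay":0,"az":0},{"fingers":1,"tx":0,"ty":-4,"tz":-4,"ax":0,"ay":0,"az":0},{"fingers":1,"tx":0,"ty":-4,"tz":0,"ax":0,"ay":0,"az":0},{"fingers":1,"tx":0,"ty":-4,"tz":0,"ax":0,"ay":0,"az":0},{"fingers":1,"tx":0,"ty":-4,"tz":0,"ax":0,"ay":0,"az":0},{"fingers":1,"tx":0,"ty":-4,"tz":0,"ax":0,"ay":0,"az":0},{"fingers":1,"tx":0,"ty":-4,"tz":0,"ax":0,"ay":0,"az":0},{"fingers":1,"tx":0,"ty":-4,"tz":0,"ax":0,"ay":0,"az":0},{"fingers":1,"tx":1.4,"ty":-4,"tz":0,"ax":0,"ay":0,"az":0},{"fingers":1,"tx":0,"ty":0,"tz":0,"ax":0,"ay":0,"az":0},{"fingers":1,"tx":0,"ty":0,"tz":0,"ax":0,"ay":0,"az":0}]'
cat > ob.py <<'E'
from h import *
import sys
s,im,d=snap('wrist',sys.argv[1] if len(sys.argv)>1 else None);P=cloud('wrist',d,s);M=R.from_quat(s['tool_rot']).as_matrix()
print(s['tool_pos'])
m=((P[:,:,2]>.009)&(P[:,:,2]<.03)&(P[:,:,0]>.3)&(P[:,:,0]<.66)&(P[:,:,1]<.0)).astype(np.uint8)
n,l,st,ce=cv2.connectedComponentsWithStats(m)
for i in range(1,n):
    if st[i,4]>150:
        k=l==i;q=P[k];top=q[q[:,2]>np.percentile(q[:,2],90)-.006]
        b=cv2.minAreaRect((top[:,:2]*1000).astype(np.float32)); c=np.array([b[0][0]/1000,b[0][1]/1000,0])
        hd=[np.degrees(np.arctan2(*(v[::-1]))) for v in [cv2.boxPoints(b)[1]-cv2.boxPoints(b)[0]]]
        print(st[i],'rgb',im[k].mean(0).round(),'c',c.round(4),'size',np.round(b[1],1),'side heading',np.round(hd,1),'z',np.percentile(top[:,2],50).round(4),'in tool',(M.T@(c-s['tool_pos'])).round(4))
E
python3 ob.py w6.png
```

```text
time: 22.45
tool_pos: [0.4329, -0.1644, 0.2636]
tool_rot: [0.038, 0.999, 0.0, -0.0]
contact_force: [0.1, 0.8, 0.0]
gripper_width: 0.0938
gripper_force: 0.0
[ 0.43292453 -0.16444468  0.26356895]
[ 377  169   56   56 1506] rgb [ 63. 122. 227.] c [ 0.4288 -0.0751  0.    ] size [44.5 50.9] side heading [-41.1] z 0.021 in tool [0.0108 0.0886 0.2636]
[ 293  208   51   49 1389] rgb [105.  96.  87.] c [ 0.4618 -0.1722  0.    ] size [49.9 44.4] side heading [-23.2] z 0.0209 in tool [-0.0294 -0.0057  0.2636]
[ 35 228  50  56 699] rgb [73. 73. 72.] c [ 0.4606 -0.4662  0.    ] size [68.3 29.2] side heading [-69.6] z 0.0261 in tool [-0.0504 -0.299   0.2634]
[ 24 245  32  37 538] rgb [108. 100.  83.] c [ 0.4741 -0.5021  0.    ] size [48.3 20.5] side heading [-67.9] z 0.0266 in tool [-0.0665 -0.3337  0.2634]
[  0 246  12  36 300] rgb [26. 24. 23.] c [ 0.4761 -0.5502  0.    ] size [11.4 37. ] side heading [-19.1] z 0.0225 in tool [-0.0721 -0.3815  0.2633]
[217 261  37  55 847] rgb [209. 199. 183.] c [ 0.5214 -0.2809  0.    ] size [37.3 61.8] side heading [-30.4] z 0.0161 in tool [-0.0971 -0.1096  0.2635]
[ 12 316  21  17 192] rgb [100.  78.  64.] c [ 0.5519 -0.5502  0.    ] size [15.7  7.5] side heading [-45.9] z 0.0254 in tool [-0.1477 -0.3758  0.2633]
[309 332  27  25 385] rgb [102.  81.  68.] c [ 0.6049 -0.1794  0.    ] size [33.  29.8] side heading [-53.] z 0.0145 in tool [-0.1726 -0.0021  0.2635]
[199 346  25  35 472] rgb [ 53. 104. 203.] c [ 0.6256 -0.3149  0.    ] size [23.6 49. ] side heading [-32.2] z 0.0204 in tool [-0.2035 -0.1357  0.2635]
```

View pics/w6.png

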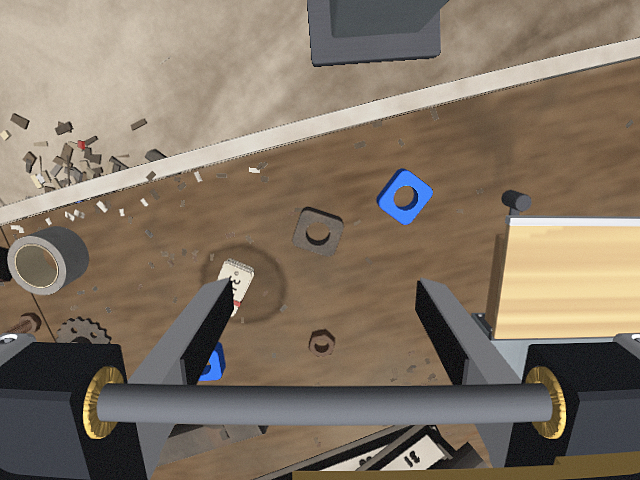

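The collar is at (318,231) and measures 44x50 with its top at 0.021. The nut is at (321,343), tags at (236,285), a blue one at (405,197), and the flap is level at right. Grasping the collar across its 50 mm sides.

```bash
python3 -m creep '[{"fingers":1,"tx":-1.5,"ty":-0.3,"tz":0,"ax":0,"ay":0,"az":0},{"fingers":1,"tx":-1.4,"ty":-0.3,"tz":0,"ax":0,"ay":0,"az":0},{"fingers":1,"tx":0,"ty":0,"tz":4,"ax":0,"ay":0,"az":0.113},{"fingers":1,"tx":0,"ty":0,"tz":4,"ax":0,"ay":0,"az":0.113},{"fingers":1,"tx":0,"ty":0,"tz":4,"ax":0,"ay":0,"az":0.113},{"fingers":1,"tx":0,"ty":0,"tz":4,"ax":0,"ay":0,"az":0},{"fingers":1,"tx":0,"ty":0,"tz":0,"ax":0,"ay":0,"az":0},{"fingers":1,"tx":0,"ty":0,"tz":0,"ax":0,"ay":0,"az":0}]'
python3 ob.py w7.png
```

```text
time: 23.3
tool_pos: [0.462, -0.1706, 0.1042]
tool_rot: [0.203, 0.979, 0.0, -0.0]
contact_force: [-0.1, -0.5, 0.4]
gripper_width: 0.0937
gripper_force: 0.0
[ 0.4619825  -0.1706413   0.10422386]
[ 394  105   87   90 4322] rgb [ 66. 127. 230.] c [ 0.4288 -0.0753  0.    ] size [44.6 49.8] side heading [-39.9] z 0.021 in tool [0.0683 0.0742 0.1043]
[ 283  219   74   65 3636] rgb [109.  99.  91.] c [ 0.4614 -0.1728  0.    ] size [50.4 44.1] side heading [-23.5] z 0.0209 in tool [-0.0004 -0.0022  0.1042]
[ 199  334   51   52 1968] rgb [207. 199. 185.] c [ 0.5136 -0.2766  0.    ] size [37.2 43.7] side heading [-28.9] z 0.016 in tool [-0.0896 -0.0766  0.1041]
[ 190  450   69   30 1346] rgb [ 46.  92. 180.] c [ 0.6053 -0.3266  0.    ] size [55.8 25.7] side heading [-27.6] z 0.0202 in tool [-0.1936 -0.086   0.1041]
```

```bash
python3 -m creep '[{"fingers":1,"tx":0,"ty":-0.2,"tz":3,"ax":0,"ay":0,"az":0},{"fingers":1,"tx":0,"ty":0,"tz":3,"ax":0,"ay":0,"az":0},{"fingers":1,"tx":0,"ty":0,"tz":1.7,"ax":0,"ay":0,"az":0},{"fingers":1,"tx":0,"ty":0,"tz":1,"ax":0,"ay":0,"az":0},{"fingers":1,"tx":0,"ty":0,"tz":0,"ax":0,"ay":0,"az":0},{"fingers":-1,"tx":0,"ty":0,"tz":0,"ax":0,"ay":0,"az":0},{"fingers":-1,"tx":0,"ty":0,"tz":0,"ax":0,"ay":0,"az":0},{"fingers":-1,"tx":0,"ty":0,"tz":0,"ax":0,"ay":0,"az":0},{"fingers":-1,"tx":0,"ty":0,"tz":0,"ax":0,"ay":0,"az":0},{"fingers":-1,"tx":0,"ty":0,"tz":0,"ax":0,"ay":0,"az":0},{"fingers":-1,"tx":0,"ty":0,"tz":0,"ax":0,"ay":0,"az":0}]' 35
python3 -m creep '[{"fingers":-1,"tx":0,"ty":0,"tz":-2,"ax":0,"ay":0,"az":0},{"fingers":-1,"tx":0,"ty":0,"tz":-3,"ax":0,"ay":0,"az":0},{"fingers":-1,"tx":0,"ty":0,"tz":-4,"ax":0,"ay":0,"az":-0.113},{"fingers":-1,"tx":0,"ty":0,"tz":-4,"ax":0,"ay":0,"az":-0.113},{"fingers":-1,"tx":0,"ty":0,"tz":-4,"ax":0,"ay":0,"az":-0.113},{"fingers":-1,"tx":0,"ty":0,"tz":0,"ax":0,"ay":0,"az":0},{"fingers":-1,"tx":0,"ty":0,"tz":0,"ax":0,"ay":0,"az":0}]'
```

```text
time: 24.45
tool_pos: [0.4609, -0.1737, 0.017]
tool_rot: [0.204, 0.979, 0.0, 0.0]
contact_force: [-0.3, 0.5, 2.3]
gripper_width: 0.0495
gripper_force: 35.3
time: 25.15
tool_pos: [0.4611, -0.1738, 0.1874]
tool_rot: [0.037, 0.999, -0.0, 0.001]
contact_force: [-0.2, -0.3, -1.6]
gripper_width: 0.0497
gripper_force: 35.0
```

```bash
python3 -m creep '[{"fingers":-1,"tx":-1.56,"ty":3.89,"tz":0,"ax":0,"ay":0,"az":0},{"fingers":-1,"tx":-1.56,"ty":3.89,"tz":0,"ax":0,"ay":0,"az":0},{"fingers":-1,"tx":-1.56,"ty":3.89,"tz":0,"ax":0,"ay":0,"az":0},{"fingers":-1,"tx":-1.56,"ty":3.89,"tz":0,"ax":0,"ay":0,"az":0},{"fingers":-1,"tx":-1.56,"ty":3.89,"tz":0,"ax":0,"ay":0,"az":0},{"fingers":-1,"tx":-1.56,"ty":3.89,"tz":0,"ax":0,"ay":0,"az":0},{"fingers":-1,"tx":-1.56,"ty":3.89,"tz":0,"ax":0,"ay":0,"az":0},{"fingers":-1,"tx":-1.56,"ty":3.89,"tz":0,"ax":0,"ay":0,"az":0},{"fingers":-1,"tx":-1.56,"ty":3.89,"tz":0,"ax":0,"ay":0,"az":0},{"fingers":-1,"tx":-1.56,"ty":3.89,"tz":0,"ax":0,"ay":0,"az":0},{"fingers":-1,"tx":0,"ty":0,"tz":0,"ax":0,"ay":0,"az":0},{"fingers":-1,"tx":0,"ty":0,"tz":3,"ax":0,"ay":0,"az":0},{"fingers":-1,"tx":0,"ty":0,"tz":3,"ax":0,"ay":0,"az":0},{"fingers":-1,"tx":0,"ty":0,"tz":0,"ax":0,"ay":0,"az":0},{"fingers":-1,"tx":0,"ty":0,"tz":0,"ax":0,"ay":0,"az":0}]'
python3 - <<'E'
from h import *
s,im,d=snap('wrist','w8.png');P=cloud('wrist',d,s)
a=np.radians(-4.3);E=np.array([[np.cos(a),np.sin(a)],[-np.sin(a),np.cos(a)]])
print(E@(s['tool_pos'][:2]-[.585,.162]))
l=(P[:,:,:2]-[.585,.162])@E.T
m=(P[:,:,2]>.035)&(P[:,:,2]<.055)&(l[:,:,0]>-.02)&(l[:,:,0]<.13)&(abs(l[:,:,1])<.16)
print('floor',m.sum(),np.median(P[m][:,2]),np.percentile(l[m],[1,99],axis=0))
E
```

```text
time: 26.65
tool_pos: [0.6433, 0.2021, 0.1245]
tool_rot: [0.037, 0.999, -0.001, -0.003]
contact_force: [0.3, 0.2, -0.5]
gripper_width: 0.0496
gripper_force: 35.0
[0.05510063 0.04437928]
floor 38688 0.043930746305623186 [[ 0.01571069 -0.12035965]
 [ 0.10940167  0.12009776]]
```

View pics/w8.png

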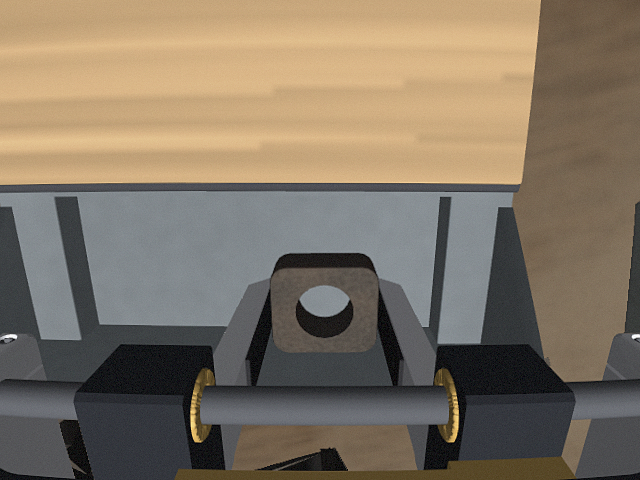

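The collar is held at (325,302), over the tray floor (measured z 0.044). Lowering and releasing.

```bash
python3 -m creep '[{"fingers":-1,"tx":0,"ty":0,"tz":2.5,"ax":0,"ay":0,"az":0},{"fingers":-1,"tx":0,"ty":0,"tz":2,"ax":0,"ay":0,"az":0},{"fingers":-1,"tx":0,"ty":0,"tz":1,"ax":0,"ay":0,"az":0},{"fingers":-1,"tx":0,"ty":0,"tz":0.5,"ax":0,"ay":0,"az":0},{"fingers":-1,"tx":0,"ty":0,"tz":0,"ax":0,"ay":0,"az":0}]'
python3 -m creep '[{"fingers":0.4,"tx":0,"ty":0,"tz":0,"ax":0,"ay":0,"az":0},{"fingers":0.4,"tx":0,"ty":0,"tz":0,"ax":0,"ay":0,"az":0},{"fingers":0.4,"tx":0,"ty":0,"tz":0,"ax":0,"ay":0,"az":0},{"fingers":0.4,"tx":0,"ty":0,"tz":-3,"ax":0,"ay":0,"az":0},{"fingers":0.4,"tx":0,"ty":0,"tz":-4,"ax":0,"ay":0,"az":0},{"fingers":0.4,"tx":0,"ty":0,"tz":-4,"ax":0,"ay":0,"az":0},{"fingers":0.4,"tx":0,"ty":0,"tz":-4,"ax":0,"ay":0,"az":0},{"fingers":0.4,"tx":1,"ty":-4,"tz":0,"ax":0,"ay":0,"az":0},{"fingers":0.4,"tx":1,"ty":-4,"tz":0,"ax":0,"ay":0,"az":0},{"fingers":0.4,"tx":1,"ty":-4,"tz":0,"ax":0,"ay":0,"az":0},{"fingers":0.4,"tx":1,"ty":-4,"tz":0,"ax":0,"ay":0,"az":0},{"fingers":0.4,"tx":1,"ty":-4,"tz":0,"ax":0,"ay":0,"az":0},{"fingers":0.4,"tx":1,"ty":-4,"tz":0,"ax":0,"ay":0,"az":0},{"fingers":0.4,"tx":1,"ty":-4,"tz":0,"ax":0,"ay":0,"az":0},{"fingers":0.4,"tx":1,"ty":-4,"tz":0,"ax":0,"ay":0,"az":0},{"fingers":0.4,"tx":0,"ty":-4,"tz":0,"ax":0,"ay":0,"az":0},{"fingers":0.4,"tx":0,"ty":-2,"tz":0,"ax":0,"ay":0,"az":0},{"fingers":0.4,"tx":0,"ty":0,"tz":0,"ax":0,"ay":0,"az":0},{"fingers":0.4,"tx":0,"ty":0,"tz":0,"ax":0,"ay":0,"az":0}]'
python3 ob.py w9.png
```

```text
time: 27.2
tool_pos: [0.645, 0.2029, 0.0675]
tool_rot: [0.037, 0.999, 0.0, 0.0]
contact_force: [-0.6, -0.3, -2.1]
gripper_width: 0.0497
gripper_force: 35.0
time: 29.1
tool_pos: [0.5373, -0.17, 0.2174]
tool_rot: [0.037, 0.999, 0.0, 0.0]
contact_force: [-0.6, -1.2, 0.3]
gripper_width: 0.066
gripper_force: 0.0
[ 0.53734895 -0.17002267  0.21737956]
[ 386   56   66   70 2236] rgb [ 72. 139. 237.] c [ 0.4288 -0.0749  0.    ] size [45.  50.4] side heading [-40.9] z 0.021 in tool [0.1154 0.0868 0.2173]
[   0  137   40   70 1010] rgb [83. 83. 83.] c [ 0.4706 -0.4631  0.    ] size [24.3 65.1] side heading [-5.4] z 0.0258 in tool [ 0.0453 -0.2974  0.2171]
[ 183  173   55   71 2367] rgb [228. 213. 201.] c [ 0.5227 -0.2816  0.    ] size [37.6 64.4] side heading [-29.2] z 0.0162 in tool [ 0.0066 -0.1125  0.2173]
[308 239  32  31 543] rgb [126. 102.  86.] c [ 0.5785 -0.1725  0.    ] size [29.8 32.6] side heading [-85.] z 0.0148 in tool [-0.041   0.0004  0.2174]
[ 17 272  31  27 557] rgb [87. 80. 74.] c [ 0.5904 -0.4884  0.    ] size [25.9 26.5] side heading [-46.9] z 0.0196 in tool [-0.0761 -0.3137  0.2172]
[ 149  280   55   45 1748] rgb [ 62. 121. 215.] c [ 0.62   -0.3322  0.    ] size [50.8 45.2] side heading [-0.5] z 0.0204 in tool [-0.0942 -0.1558  0.2173]
[487 294   9  28 167] rgb [79. 83. 85.] c [ 0.6456 -0.0007  0.    ] size [ 2.  28.3] side heading [-5.3] z 0.0256 in tool [-0.0954  0.1767  0.2176]
```

The nut has been knocked to (0.5785, -0.1725). I'll align to its flats and recheck closer.

```bash
python3 -m creep '[{"fingers":0.4,"tx":-2,"ty":0,"tz":0,"ax":0,"ay":0,"az":0},{"fingers":0.4,"tx":-2.1,"ty":0,"tz":0,"ax":0,"ay":0,"az":0},{"fingers":0.4,"tx":0,"ty":0,"tz":4,"ax":0,"ay":0,"az":0.12},{"fingers":0.4,"tx":0,"ty":0,"tz":4,"ax":0,"ay":0,"az":0.12},{"fingers":0.4,"tx":0,"ty":0,"tz":2,"ax":0,"ay":0,"az":0.12},{"fingers":0.4,"tx":0,"ty":0,"tz":0,"ax":0,"ay":0,"az":0},{"fingers":0.4,"tx":0,"ty":0,"tz":0,"ax":0,"ay":0,"az":0}]'
python3 ob.py w10.png | awk '/c \[ 0.57|c \[ 0.58|^\[/' | head -12
python3 - <<'E'
import cv2
cv2.imwrite('pics/w10c.png',cv2.imread('pics/w10.png')[180:360,200:440])
E
```

```text
time: 29.85
tool_pos: [0.5787, -0.172, 0.1176]
tool_rot: [0.213, 0.977, 0.0, 0.0]
contact_force: [-0.1, -0.3, 1.6]
gripper_width: 0.0661
gripper_force: 0.0
[ 0.57868094 -0.17201017  0.11756737]
[ 323    0   71   25 1214] rgb [ 60. 116. 209.] c [ 0.4475 -0.0877  0.    ] size [42.8 11.9] side heading [-25.9] z 0.0209 in tool [0.1544 0.0222 0.1175]
[ 130  193   55   88 4208] rgb [221. 207. 194.] c [ 0.5226 -0.2819  0.    ] size [38.4 64.4] side heading [-29.6] z 0.0161 in tool [ 0.0054 -0.1233  0.1175]
[566 209  20  46 417] rgb [75. 79. 82.] c [ 0.6426 -0.0008  0.    ] size [ 2.3 34.7] side heading [-4.] z 0.026 in tool [0.013  0.1822 0.1176]
[ 301  222   42   45 1029] rgb [124. 100.  84.] c [ 0.5787 -0.1727  0.    ] size [30.  33.5] side heading [-21.4] z 0.0147 in tool [-0.0003 -0.0007  0.1176]
[149 334  43  34 443] rgb [ 43.  84. 163.] c [ 0.6065 -0.3147  0.    ] size [26.6 16.2] side heading [-63.5] z 0.0197 in tool [-0.0846 -0.1182  0.1176]
```

View pics/w10c.png

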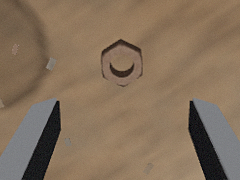

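The nut is centred, with its flats facing the fingers. Grasping.

```bash
python3 -m creep '[{"fingers":0.4,"tx":0,"ty":0,"tz":4,"ax":0,"ay":0,"az":0},{"fingers":0.4,"tx":0,"ty":0,"tz":4,"ax":0,"ay":0,"az":-0.04},{"fingers":0.4,"tx":0,"ty":0,"tz":1,"ax":0,"ay":0,"az":0},{"fingers":0.4,"tx":0,"ty":0,"tz":1,"ax":0,"ay":0,"az":0},{"fingers":0.4,"tx":0,"ty":0,"tz":0,"ax":0,"ay":0,"az":0},{"fingers":-1,"tx":0,"ty":0,"tz":0,"ax":0,"ay":0,"az":0},{"fingers":-1,"tx":0,"ty":0,"tz":0,"ax":0,"ay":0,"az":0},{"fingers":-1,"tx":0,"ty":0,"tz":0,"ax":0,"ay":0,"az":0},{"fingers":-1,"tx":0,"ty":0,"tz":0,"ax":0,"ay":0,"az":0},{"fingers":-1,"tx":0,"ty":0,"tz":0,"ax":0,"ay":0,"az":0},{"fingers":-1,"tx":0,"ty":0,"tz":0,"ax":0,"ay":0,"az":0}]' 35
python3 -m creep '[{"fingers":-1,"tx":0,"ty":0,"tz":-2,"ax":0,"ay":0,"az":0},{"fingers":-1,"tx":0,"ty":0,"tz":-3,"ax":0,"ay":0,"az":0},{"fingers":-1,"tx":0,"ty":0,"tz":-4,"ax":0,"ay":0,"az":-0.11},{"fingers":-1,"tx":0,"ty":0,"tz":-4,"ax":0,"ay":0,"az":-0.11},{"fingers":-1,"tx":0,"ty":0,"tz":-4,"ax":0,"ay":0,"az":-0.10},{"fingers":-1,"tx":0,"ty":0,"tz":0,"ax":0,"ay":0,"az":0},{"fingers":-1,"tx":0,"ty":0,"tz":0,"ax":0,"ay":0,"az":0}]'
```

```text
time: 31.0
tool_pos: [0.5784, -0.1733, 0.0174]
tool_rot: [0.195, 0.981, -0.0, 0.0]
contact_force: [-0.6, -1.2, 1.9]
gripper_width: 0.029
gripper_force: 35.0
time: 31.7
tool_pos: [0.5786, -0.1734, 0.1879]
tool_rot: [0.037, 0.999, -0.0, 0.001]
contact_force: [0.6, 0.5, -1.0]
gripper_width: 0.0293
gripper_force: 35.0
```

```bash
python3 -m creep '[{"fingers":-1,"tx":-0.47,"ty":3.63,"tz":0,"ax":0,"ay":0,"az":0},{"fingers":-1,"tx":-0.47,"ty":3.63,"tz":0,"ax":0,"ay":0,"az":0},{"fingers":-1,"tx":-0.47,"ty":3.63,"tz":0,"ax":0,"ay":0,"az":0},{"fingers":-1,"tx":-0.47,"ty":3.63,"tz":0,"ax":0,"ay":0,"az":0},{"fingers":-1,"tx":-0.47,"ty":3.63,"tz":0,"ax":0,"ay":0,"az":0},{"fingers":-1,"tx":-0.47,"ty":3.63,"tz":0,"ax":0,"ay":0,"az":0},{"fingers":-1,"tx":-0.47,"ty":3.63,"tz":0,"ax":0,"ay":0,"az":0},{"fingers":-1,"tx":-0.47,"ty":3.63,"tz":0,"ax":0,"ay":0,"az":0},{"fingers":-1,"tx":0,"ty":0,"tz":0,"ax":0,"ay":0,"az":0},{"fingers":-1,"tx":0,"ty":0,"tz":3,"ax":0,"ay":0,"az":0},{"fingers":-1,"tx":0,"ty":0,"tz":3,"ax":0,"ay":0,"az":0},{"fingers":-1,"tx":0,"ty":0,"tz":3,"ax":0,"ay":0,"az":0},{"fingers":-1,"tx":0,"ty":0,"tz":2,"ax":0,"ay":0,"az":0},{"fingers":-1,"tx":0,"ty":0,"tz":1,"ax":0,"ay":0,"az":0},{"fingers":-1,"tx":0,"ty":0,"tz":0.4,"ax":0,"ay":0,"az":0},{"fingers":-1,"tx":0,"ty":0,"tz":0,"ax":0,"ay":0,"az":0},{"fingers":-1,"tx":0,"ty":0,"tz":0,"ax":0,"ay":0,"az":0}]'
python3 -m creep '[{"fingers":0,"tx":0,"ty":0,"tz":0,"ax":0,"ay":0,"az":0},{"fingers":0,"tx":0,"ty":0,"tz":0,"ax":0,"ay":0,"az":0},{"fingers":0,"tx":0,"ty":0,"tz":-2,"ax":0,"ay":0,"az":0},{"fingers":0,"tx":0,"ty":0,"tz":-4,"ax":0,"ay":0,"az":0},{"fingers":0,"tx":0,"ty":0,"tz":-4,"ax":0,"ay":0,"az":0},{"fingers":0,"tx":3,"ty":1,"tz":-4,"ax":0,"ay":0,"az":0},{"fingers":0,"tx":4,"ty":1,"tz":-4,"ax":0,"ay":0,"az":0},{"fingers":0,"tx":0,"ty":1.5,"tz":-2,"ax":0,"ay":0,"az":0},{"fingers":0,"tx":0,"ty":0,"tz":0,"ax":0,"ay":0,"az":0},{"fingers":0,"tx":0,"ty":0,"tz":0,"ax":0,"ay":0,"az":0}]'
python3 - <<'E'
from h import *
s,im,d=snap('wrist','w11.png')
E
```

```text
time: 33.4
tool_pos: [0.6366, 0.1132, 0.0625]
tool_rot: [0.037, 0.999, -0.0, -0.0]
contact_force: [0.5, -0.0, -0.8]
gripper_width: 0.0286
gripper_force: 35.0
time: 34.4
tool_pos: [0.5753, 0.1516, 0.2566]
tool_rot: [0.036, 0.999, -0.0, 0.0]
contact_force: [1.1, 0.2, 0.5]
gripper_width: 0.047
gripper_force: 0.0
```

View pics/w11.png

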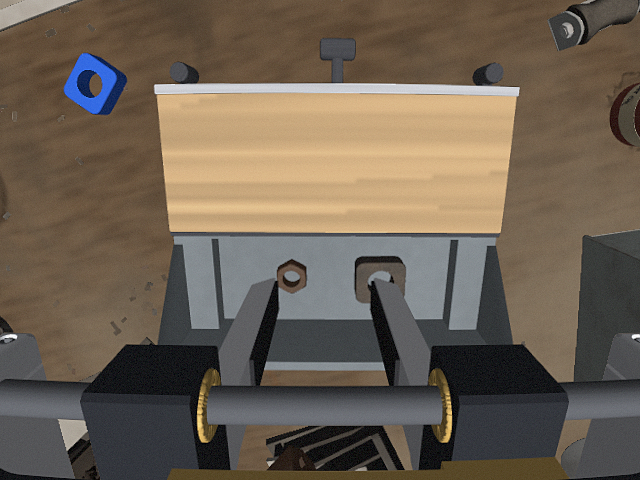

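The nut (292,276) and collar (381,279) both lie on the tray floor, and the flap knob is at (338,48). Closing up: grip the bar again.

```bash
python3 -m creep '[{"fingers":0.1,"tx":4,"ty":1.1,"tz":0,"ax":0,"ay":0,"az":0},{"fingers":0.1,"tx":4,"ty":0,"tz":0,"ax":0,"ay":0,"az":0},{"fingers":0.1,"tx":4,"ty":0,"tz":0,"ax":0,"ay":0,"az":0},{"fingers":0.1,"tx":3.2,"ty":0,"tz":3,"ax":0,"ay":0,"az":0},{"fingers":0.1,"tx":0,"ty":0,"tz":4,"ax":0,"ay":0,"az":0},{"fingers":0.1,"tx":0,"ty":0,"tz":4,"ax":0,"ay":0,"az":0},{"fingers":0.1,"tx":0,"ty":0,"tz":0,"ax":0,"ay":0,"az":0},{"fingers":0.1,"tx":0,"ty":0,"tz":0,"ax":0,"ay":0,"az":0}]'
python3 - <<'E'
from h import *
s,im,d=snap('wrist','w12.png');P=cloud('wrist',d,s)
m=((P[:,:,2]>.06)&(P[:,:,2]<.095)&(P[:,:,0]<.44)&(P[:,:,0]>.38)&(abs(P[:,:,1]-.174)<.025)).astype(np.uint8)
n,l,st,ce=cv2.connectedComponentsWithStats(m)
for i in range(1,n):
    if st[i,4]>60: q=P[l==i];print(st[i],q.mean(0).round(4),q.min(0).round(4),q.max(0).round(4),(R.from_quat(s['tool_rot']).as_matrix().T@(q.mean(0)-s['tool_pos'])).round(4))
E
```

```text
time: 35.25
tool_pos: [0.4238, 0.1731, 0.1455]
tool_rot: [0.037, 0.999, -0.001, -0.002]
contact_force: [0.8, 0.8, 0.3]
gripper_width: 0.0517
gripper_force: 0.0
[ 303  251   46   33 1247] [0.4273 0.1743 0.0768] [0.4192 0.1592 0.0652] [0.4399 0.1896 0.0808] [-0.0037  0.0016  0.0687]
```

```bash
python3 -m creep '[{"fingers":0.1,"tx":-0.4,"ty":0.15,"tz":3,"ax":0,"ay":0,"az":0},{"fingers":0.1,"tx":0,"ty":0,"tz":3,"ax":0,"ay":0,"az":0},{"fingers":0.1,"tx":0,"ty":0,"tz":1.8,"ax":0,"ay":0,"az":0},{"fingers":0.1,"tx":0,"ty":0,"tz":0,"ax":0,"ay":0,"az":0},{"fingers":-1,"tx":0,"ty":0,"tz":0,"ax":0,"ay":0,"az":0},{"fingers":-1,"tx":0,"ty":0,"tz":0,"ax":0,"ay":0,"az":0},{"fingers":-1,"tx":0,"ty":0,"tz":0,"ax":0,"ay":0,"az":0},{"fingers":-1,"tx":0,"ty":0,"tz":0,"ax":0,"ay":0,"az":0},{"fingers":-1,"tx":0,"ty":0,"tz":0,"ax":0,"ay":0,"az":0}]' 50
python3 fl.py
python3 -m creep '[{"fingers":-1,"tx":-0.04,"ty":0,"tz":-0.56,"ax":0,"ay":0,"az":0},{"fingers":-1,"tx":-0.04,"ty":0,"tz":-0.56,"ax":0,"ay":0,"az":0},{"fingers":-1,"tx":-0.15,"ty":0,"tz":-1.1,"ax":0,"ay":0,"az":0},{"fingers":-1,"tx":-0.23,"ty":0,"tz":-1.09,"ax":0,"ay":0,"az":0},{"fingers":-1,"tx":-0.3,"ty":0,"tz":-1.07,"ax":0,"ay":0,"az":0},{"fingers":-1,"tx":-0.37,"ty":0,"tz":-1.04,"ax":0,"ay":0,"az":0},{"fingers":-1,"tx":-0.44,"ty":0,"tz":-1.02,"ax":0,"ay":0,"az":0},{"fingers":-1,"tx":-0.51,"ty":0,"tz":-0.98,"ax":0,"ay":0,"az":0},{"fingers":-1,"tx":-0.58,"ty":0,"tz":-0.94,"ax":0,"ay":0,"az":0},{"fingers":-1,"tx":-0.64,"ty":0,"tz":-0.9,"ax":0,"ay":0,"az":0},{"fingers":-1,"tx":-0.7,"ty":0,"tz":-0.86,"ax":0,"ay":0,"az":0},{"fingers":-1,"tx":-0.76,"ty":0,"tz":-0.8,"ax":0,"ay":0,"az":0},{"fingers":-1,"tx":-0.82,"ty":0,"tz":-0.75,"ax":0,"ay":0,"az":0},{"fingers":-1,"tx":-0.87,"ty":0,"tz":-0.69,"ax":0,"ay":0,"az":0},{"fingers":-1,"tx":0,"ty":0,"tz":0,"ax":0,"ay":0,"az":0}]'
python3 fl.py
```

```text
time: 36.2
tool_pos: [0.4301, 0.1733, 0.0713]
tool_rot: [0.036, 0.999, -0.002, 0.002]
contact_force: [0.1, -6.1, 4.3]
gripper_width: 0.0292
gripper_force: 50.0
[0.43008874 0.17328589 0.07627637] [-0.15681718  0.00827637] 0.15703543138124612 176.9788916861094 [ 0.1 -6.1  4.3] 0.0292204520841897
time: 37.7
tool_pos: [0.492, 0.1686, 0.1928]
tool_rot: [0.037, 0.999, -0.002, -0.002]
contact_force: [-2.3, -6.4, -2.2]
gripper_width: 0.0292
gripper_force: 50.0
[0.49198245 0.16857819 0.1978013 ] [-0.09474472  0.1298013 ] 0.1607013923352761 126.12649833355073 [-2.3 -6.4 -2.2] 0.029213895775327157
```

```bash
python3 -m creep '[{"fingers":-1,"tx":-0.91,"ty":0,"tz":-0.63,"ax":0,"ay":0,"az":0},{"fingers":-1,"tx":-0.95,"ty":0,"tz":-0.57,"ax":0,"ay":0,"az":0},{"fingers":-1,"tx":-0.99,"ty":0,"tz":-0.5,"ax":0,"ay":0,"az":0},{"fingers":-1,"tx":-1.02,"ty":0,"tz":-0.43,"ax":0,"ay":0,"az":0},{"fingers":-1,"tx":-1.05,"ty":0,"tz":-0.36,"ax":0,"ay":0,"az":0},{"fingers":-1,"tx":-1.07,"ty":0,"tz":-0.28,"ax":0,"ay":0,"az":0},{"fingers":-1,"tx":-1.09,"ty":0,"tz":-0.21,"ax":0,"ay":0,"az":0},{"fingers":-1,"tx":-1.1,"ty":0,"tz":-0.13,"ax":0,"ay":0,"az":0},{"fingers":-1,"tx":-1.11,"ty":0,"tz":-0.06,"ax":0,"ay":0,"az":0},{"fingers":-1,"tx":-1.11,"ty":0,"tz":0.02,"ax":0,"ay":0,"az":0},{"fingers":-1,"tx":-1.1,"ty":0,"tz":0.1,"ax":0,"ay":0,"az":0},{"fingers":-1,"tx":-1.1,"ty":0,"tz":0.17,"ax":0,"ay":0,"az":0},{"fingers":-1,"tx":-1.08,"ty":0,"tz":0.25,"ax":0,"ay":0,"az":0},{"fingers":-1,"tx":-1.06,"ty":0,"tz":0.32,"ax":0,"ay":0,"az":0},{"fingers":-1,"tx":-1.04,"ty":0,"tz":0.4,"ax":0,"ay":0,"az":0},{"fingers":-1,"tx":-1.01,"ty":0,"tz":0.47,"ax":0,"ay":0,"az":0},{"fingers":-1,"tx":-0.97,"ty":0,"tz":0.53,"ax":0,"ay":0,"az":0},{"fingers":-1,"tx":0,"ty":0,"tz":0,"ax":0,"ay":0,"az":0}]'
python3 fl.py
```

```text
time: 39.5
tool_pos: [0.6732, 0.1547, 0.2055]
tool_rot: [0.038, 0.999, -0.001, 0.005]
contact_force: [3.8, -8.1, 3.9]
gripper_width: 0.0266
gripper_force: 50.0
[0.67318816 0.15467986 0.21052629] [0.086993   0.14252629] 0.16697762248139722 58.60158694218144 [ 3.8 -8.1  3.9] 0.0265618618600691
```

```bash
python3 -m creep '[{"fingers":-1,"tx":-0.7,"ty":0,"tz":0.8,"ax":0,"ay":0,"az":0},{"fingers":-1,"tx":-0.7,"ty":0,"tz":0.9,"ax":0,"ay":0,"az":0},{"fingers":-1,"tx":-0.7,"ty":0,"tz":0.9,"ax":0,"ay":0,"az":0},{"fingers":-1,"tx":0,"ty":0,"tz":0,"ax":0,"ay":0,"az":0}]'
python3 fl.py
python3 - <<'E'
from h import *
s,im,d=snap('wrist','w13.png');P=cloud('wrist',d,s)
g=cv2.cvtColor(im,cv2.COLOR_RGB2HSV);m=(g[:,:,2]>200)&(g[:,:,1]>40)&(g[:,:,1]<140)&(P[:,:,2]>.075)&(P[:,:,2]<.18)&(P[:,:,0]>.55)
q=P[m];c=q.mean(0);n=np.linalg.svd(q-c,full_matrices=False)[2][2];n*=np.sign(n[2]);print(len(q),'tilt',np.degrees(np.arccos(n[2])))
E
```

```text
time: 39.9
tool_pos: [0.701, 0.1527, 0.1871]
tool_rot: [0.038, 0.999, -0.0, 0.016]
contact_force: [14.2, -7.3, 14.4]
gripper_width: 0.0242
gripper_force: 70.3
[0.70080138 0.15266347 0.19206112] [0.11467968 0.12406112] 0.1689455268919188 47.25031008102561 [14.2 -7.3 14.4] 0.024152333950875637
4291 tilt 54.137158788883255
```

```bash
python3 -m creep '[{"fingers":0.1,"tx":0,"ty":0,"tz":0,"ax":0,"ay":0,"az":0},{"fingers":0.1,"tx":0,"ty":0,"tz":0,"ax":0,"ay":0,"az":0},{"fingers":0.1,"tx":0,"ty":0,"tz":0,"ax":0,"ay":0,"az":0},{"fingers":0.1,"tx":0,"ty":0,"tz":-3,"ax":0,"ay":0,"az":0},{"fingers":0.1,"tx":0,"ty":0,"tz":-3,"ax":0,"ay":0,"az":0},{"fingers":0.1,"tx":0,"ty":0,"tz":0,"ax":0,"ay":0,"az":0},{"fingers":0.1,"tx":0,"ty":0,"tz":0,"ax":0,"ay":0,"az":0}]'
cat > bar.py <<'E'
from h import *
s,im,d=snap('wrist','w14.png');P=cloud('wrist',d,s)
g=cv2.cvtColor(im,cv2.COLOR_RGB2HSV);m=(g[:,:,2]>200)&(g[:,:,1]>40)&(g[:,:,1]<140)&(P[:,:,2]>.075)&(P[:,:,2]<.18)&(P[:,:,0]>.55)
q=P[m]
if len(q)>50: c=q.mean(0);n=np.linalg.svd(q-c,full_matrices=False)[2][2];n*=np.sign(n[2]);print(len(q),'tilt',np.degrees(np.arccos(n[2])))
m=((P[:,:,2]>.15)&(P[:,:,2]<.215)&(P[:,:,0]>.64)&(P[:,:,0]<.74)&(abs(P[:,:,1]-.153)<.014)&(im.max(2)<110)).astype(np.uint8)
k,l,st,ce=cv2.connectedComponentsWithStats(m)
for i in range(1,k):
    if st[i,4]>150:
        q=P[l==i];t=q[q[:,2]>np.percentile(q[:,2],97)-.002];c=t.mean(0)
        print(st[i],'top',c.round(4),'tool',(R.from_quat(s['tool_rot']).as_matrix().T@(c-s['tool_pos'])).round(4))
print(s['tool_pos'])
E
python3 bar.py
```

```text
time: 40.65
tool_pos: [0.691, 0.1564, 0.2367]
tool_rot: [0.036, 0.999, 0.0, 0.001]
contact_force: [-0.7, 0.2, -0.4]
gripper_width: 0.052
gripper_force: 0.0
22772 tilt 54.86416892690479
[ 292  222   50   59 1928] top [0.6839 0.1539 0.2034] tool [ 0.007  -0.0031  0.0332]
[0.69098666 0.15640928 0.2366552 ]
```

```bash
python3 -m creep '[{"fingers":0.1,"tx":0.6,"ty":-0.3,"tz":0,"ax":0,"ay":0,"az":0},{"fingers":0.1,"tx":0,"ty":0,"tz":2.5,"ax":0,"ay":0,"az":0},{"fingers":0.1,"tx":0,"ty":0,"tz":2.3,"ax":0,"ay":0,"az":0},{"fingers":0.1,"tx":0,"ty":0,"tz":0,"ax":0,"ay":0,"az":0},{"fingers":-1,"tx":0,"ty":0,"tz":0,"ax":0,"ay":0,"az":0},{"fingers":-1,"tx":0,"ty":0,"tz":0,"ax":0,"ay":0,"az":0},{"fingers":-1,"tx":0,"ty":0,"tz":0,"ax":0,"ay":0,"az":0},{"fingers":-1,"tx":0,"ty":0,"tz":0,"ax":0,"ay":0,"az":0},{"fingers":-1,"tx":0,"ty":0,"tz":0,"ax":0,"ay":0,"az":0}]' 30
python3 fl.py
python3 -m creep '[{"fingers":-1,"tx":-0.45,"ty":0,"tz":0.35,"ax":0,"ay":0,"az":0},{"fingers":-1,"tx":-0.44,"ty":0,"tz":0.37,"ax":0,"ay":0,"az":0},{"fingers":-1,"tx":-0.42,"ty":0,"tz":0.39,"ax":0,"ay":0,"az":0},{"fingers":-1,"tx":-0.41,"ty":0,"tz":0.4,"ax":0,"ay":0,"az":0},{"fingers":-1,"tx":-0.39,"ty":0,"tz":0.42,"ax":0,"ay":0,"az":0},{"fingers":-1,"tx":0,"ty":0,"tz":0,"ax":0,"ay":0,"az":0}]'
python3 fl.py
```

```text
time: 41.6
tool_pos: [0.6853, 0.1536, 0.1895]
tool_rot: [0.036, 0.999, 0.0, 0.002]
contact_force: [-0.1, 0.4, 2.7]
gripper_width: 0.0298
gripper_force: 30.0
[0.68530249 0.15356995 0.19451535] [0.09915645 0.12651535] 0.1607424551584022 51.91241353304596 [-0.1  0.4  2.7] 0.029797485463833456
time: 42.2
tool_pos: [0.7079, 0.1519, 0.1688]
tool_rot: [0.037, 0.999, 0.001, 0.002]
contact_force: [5.6, 0.9, 2.8]
gripper_width: 0.0299
gripper_force: 30.0
[0.70788756 0.15185911 0.17380582] [0.12180622 0.10580582] 0.16134319414399878 40.978904644946496 [5.6 0.9 2.8] 0.029920489635931
```

```bash
python3 -m creep '[{"fingers":-1,"tx":-0.2,"ty":0,"tz":0.3,"ax":0,"ay":0,"az":0},{"fingers":-1,"tx":-0.1,"ty":0,"tz":0.3,"ax":0,"ay":0,"az":0},{"fingers":-1,"tx":0,"ty":0,"tz":0,"ax":0,"ay":0,"az":0}]'
python3 fl.py
python3 -m creep '[{"fingers":-1,"tx":-0.1,"ty":0,"tz":0.2,"ax":0,"ay":0,"az":0},{"fingers":-1,"tx":0,"ty":0,"tz":0.2,"ax":0,"ay":0,"az":0},{"fingers":-1,"tx":0,"ty":0,"tz":0,"ax":0,"ay":0,"az":0}]'
python3 fl.py
```

```text
time: 42.5
tool_pos: [0.7116, 0.1516, 0.1644]
tool_rot: [0.037, 0.999, 0.001, 0.004]
contact_force: [5.6, 0.9, 4.8]
gripper_width: 0.0296
gripper_force: 30.0
[0.71151007 0.15157799 0.16944803] [0.12543962 0.10144803] 0.16132823594527645 38.963851322872024 [5.6 0.9 4.8] 0.02961329417515289
time: 42.8
tool_pos: [0.7135, 0.1514, 0.1618]
tool_rot: [0.037, 0.999, 0.001, 0.006]
contact_force: [6.7, 1.3, 7.3]
gripper_width: 0.0298
gripper_force: 30.0
[0.71345841 0.15143116 0.16678766] [0.12739347 0.09878766] 0.161208248720412 37.79190010554654 [6.7 1.3 7.3] 0.02981264244192924
```

```bash
python3 -m creep '[{"fingers":0.1,"tx":0,"ty":0,"tz":0,"ax":0,"ay":0,"az":0},{"fingers":0.1,"tx":0,"ty":0,"tz":0,"ax":0,"ay":0,"az":0},{"fingers":0.1,"tx":0,"ty":0,"tz":-2.5,"ax":0,"ay":0,"az":0},{"fingers":0.1,"tx":0,"ty":0,"tz":-2.5,"ax":0,"ay":0,"az":0},{"fingers":-1,"tx":0,"ty":0,"tz":0,"ax":0,"ay":0,"az":0},{"fingers":-1,"tx":0,"ty":0,"tz":0,"ax":0,"ay":0,"az":0},{"fingers":-1,"tx":0,"ty":0,"tz":0,"ax":0,"ay":0,"az":0}]'
python3 bar.py
python3 -m creep '[{"fingers":-1,"tx":0,"ty":0,"tz":1,"ax":0,"ay":0,"az":0},{"fingers":-1,"tx":0,"ty":0,"tz":0.6,"ax":0,"ay":0,"az":0},{"fingers":-1,"tx":0,"ty":0,"tz":0,"ax":0,"ay":0,"az":0}]'
```

```text
time: 43.5
tool_pos: [0.7088, 0.1514, 0.2056]
tool_rot: [0.036, 0.999, -0.0, -0.002]
contact_force: [-0.3, 0.5, -1.4]
gripper_width: 0.0312
gripper_force: 0.0
28288 tilt 40.98708860524308
[ 300  236   52   63 2090] top [0.7116 0.1528 0.1767] tool [-0.0028  0.0017  0.0288]
[0.70882603 0.15136252 0.20555921]
time: 43.85
tool_pos: [0.7092, 0.1514, 0.1908]
tool_rot: [0.036, 0.999, -0.0, -0.001]
contact_force: [-0.1, -0.9, -0.7]
gripper_width: 0.0033
gripper_force: 0.0
```

Tilt is 41°, nearly shut (40°). I'll press the bar down until it stops.

```bash
python3 -m creep '[{"fingers":-1,"tx":-0.2,"ty":0,"tz":0.2,"ax":0,"ay":0,"az":0},{"fingers":-1,"tx":0,"ty":0,"tz":0,"ax":0,"ay":0,"az":0}]'
python3 -m creep '[{"fingers":-1,"tx":0,"ty":0,"tz":0.2,"ax":0,"ay":0,"az":0},{"fingers":-1,"tx":0,"ty":0,"tz":0,"ax":0,"ay":0,"az":0}]'
python3 -m creep '[{"fingers":-1,"tx":0,"ty":0,"tz":0.2,"ax":0,"ay":0,"az":0},{"fingers":-1,"tx":0,"ty":0,"tz":0,"ax":0,"ay":0,"az":0}]'
```

```text
time: 44.05
tool_pos: [0.7114, 0.1514, 0.1903]
tool_rot: [0.036, 0.999, 0.0, -0.0]
contact_force: [-0.2, 0.2, 0.7]
gripper_width: 0.0005
gripper_force: 0.3
time: 44.25
tool_pos: [0.7116, 0.1514, 0.1901]
tool_rot: [0.036, 0.999, 0.0, 0.001]
contact_force: [-2.4, -0.3, 5.4]
gripper_width: -0.0
gripper_force: 2.7
time: 44.45
tool_pos: [0.7116, 0.1514, 0.1899]
tool_rot: [0.036, 0.999, 0.0, 0.001]
contact_force: [-4.0, 0.1, 9.8]
gripper_width: 0.0004
gripper_force: 4.7
```

Shut: 9.8 N of press moves nothing. Now the left support.

```bash
python3 -m creep '[{"fingers":-1,"tx":0,"ty":0,"tz":-2,"ax":0,"ay":0,"az":0},{"fingers":0,"tx":0,"ty":0,"tz":-3,"ax":0,"ay":0,"az":0},{"fingers":0,"tx":0,"ty":0,"tz":-3,"ax":0,"ay":0,"az":0},{"fingers":0,"tx":3.4,"ty":1.76,"tz":0,"ax":0,"ay":0,"az":0},{"fingers":0,"tx":3.4,"ty":1.76,"tz":0,"ax":0,"ay":0,"az":0},{"fingers":0,"tx":3.4,"ty":1.76,"tz":0,"ax":0,"ay":0,"az":0},{"fingers":0,"tx":3.4,"ty":1.76,"tz":0,"ax":0,"ay":0,"az":0},{"fingers":0,"tx":3.4,"ty":1.76,"tz":0,"ax":0,"ay":0,"az":0},{"fingers":0,"tx":3.4,"ty":1.76,"tz":0,"ax":0,"ay":0,"az":0},{"fingers":0,"tx":3.4,"ty":1.76,"tz":0,"ax":0,"ay":0,"az":0},{"fingers":0,"tx":3.4,"ty":1.76,"tz":0,"ax":0,"ay":0,"az":0},{"fingers":0,"tx":0,"ty":0,"tz":4,"ax":0,"ay":0,"az":0},{"fingers":0,"tx":0,"ty":0,"tz":4,"ax":0,"ay":0,"az":0},{"fingers":0,"tx":0,"ty":0,"tz":0,"ax":0,"ay":0,"az":0},{"fingers":0,"tx":0,"ty":0,"tz":0,"ax":0,"ay":0,"az":0}]'
cat > kn.py <<'E'
from h import *
s,im,d=snap('wrist','w15.png');P=cloud('wrist',d,s)
m=((P[:,:,2]>.058)&(P[:,:,2]<.07)&(np.hypot(P[:,:,0]-s['tool_pos'][0],P[:,:,1]-s['tool_pos'][1])<.025)).astype(np.uint8)
n,l,st,ce=cv2.connectedComponentsWithStats(m)
for i in range(1,n):
    if st[i,4]>60: q=P[l==i];print(st[i],q.mean(0).round(4),(R.from_quat(s['tool_rot']).as_matrix().T@(q.mean(0)-s['tool_pos'])).round(4))
E
python3 kn.py
```

```text
time: 45.95
tool_pos: [0.4505, 0.3114, 0.186]
tool_rot: [0.036, 0.999, -0.0, -0.001]
contact_force: [-0.1, 0.0, 0.8]
gripper_width: 0.0471
gripper_force: 0.0
[315 230  22  23 396] [0.4536 0.313  0.0633] [-0.0032  0.002   0.1227]
```

```bash
python3 -m creep '[{"fingers":0,"tx":-0.3,"ty":0.2,"tz":4,"ax":0,"ay":0,"az":0},{"fingers":0,"tx":0,"ty":0,"tz":4,"ax":0,"ay":0,"az":0},{"fingers":0,"tx":0,"ty":0,"tz":4,"ax":0,"ay":0,"az":0},{"fingers":0,"tx":0,"ty":0,"tz":2,"ax":0,"ay":0,"az":0},{"fingers":0,"tx":0,"ty":0,"tz":0,"ax":0,"ay":0,"az":0},{"fingers":-1,"tx":0,"ty":0,"tz":0,"ax":0,"ay":0,"az":0},{"fingers":-1,"tx":0,"ty":0,"tz":0,"ax":0,"ay":0,"az":0},{"fingers":-1,"tx":0,"ty":0,"tz":0,"ax":0,"ay":0,"az":0},{"fingers":-1,"tx":0,"ty":0,"tz":0,"ax":0,"ay":0,"az":0},{"fingers":-1,"tx":0,"ty":0,"tz":0,"ax":0,"ay":0,"az":0},{"fingers":-1,"tx":0,"ty":0,"tz":0,"ax":0,"ay":0,"az":0}]' 40
python3 -m creep '[{"fingers":-1,"tx":-1,"ty":0,"tz":0,"ax":0,"ay":0,"az":0},{"fingers":-1,"tx":-1,"ty":0,"tz":0,"ax":0,"ay":0,"az":0},{"fingers":-1,"tx":-1,"ty":0,"tz":0,"ax":0,"ay":0,"az":0},{"fingers":-1,"tx":-1,"ty":0,"tz":0,"ax":0,"ay":0,"az":0},{"fingers":-1,"tx":-1,"ty":0,"tz":0,"ax":0,"ay":0,"az":0},{"fingers":-1,"tx":-1,"ty":0,"tz":0,"ax":0,"ay":0,"az":0},{"fingers":-1,"tx":-1,"ty":0,"tz":0,"ax":0,"ay":0,"az":0},{"fingers":-1,"tx":-1,"ty":0,"tz":0,"ax":0,"ay":0,"az":0},{"fingers":-1,"tx":-1,"ty":0,"tz":0,"ax":0,"ay":0,"az":0},{"fingers":-1,"tx":-0.7,"ty":0,"tz":0,"ax":0,"ay":0,"az":0},{"fingers":-1,"tx":0,"ty":0,"tz":0,"ax":0,"ay":0,"az":0}]'
python3 -m creep '[{"fingers":-1,"tx":-0.2,"ty":0,"tz":0,"ax":0,"ay":0,"az":0},{"fingers":-1,"tx":-0.2,"ty":0,"tz":0,"ax":0,"ay":0,"az":0},{"fingers":-1,"tx":-0.2,"ty":0,"tz":0,"ax":0,"ay":0,"az":0},{"fingers":-1,"tx":0,"ty":0,"tz":0,"ax":0,"ay":0,"az":0}]'
```

```text
time: 47.1
tool_pos: [0.455, 0.3118, 0.0485]
tool_rot: [0.036, 0.999, -0.001, 0.002]
contact_force: [-0.1, -6.8, 5.4]
gripper_width: 0.0172
gripper_force: 40.0
time: 48.2
tool_pos: [0.5523, 0.3043, 0.0485]
tool_rot: [0.037, 0.999, -0.001, 0.001]
contact_force: [0.3, -5.1, 5.4]
gripper_width: 0.0173
gripper_force: 40.0
time: 48.6
tool_pos: [0.5547, 0.3041, 0.0485]
tool_rot: [0.036, 0.999, -0.002, -0.002]
contact_force: [-8.0, -4.8, 9.4]
gripper_width: 0.0173
gripper_force: 40.0
```

```bash
python3 -m creep '[{"fingers":-1,"tx":-0.2,"ty":0,"tz":0,"ax":0,"ay":0,"az":0},{"fingers":-1,"tx":0,"ty":0,"tz":0,"ax":0,"ay":0,"az":0}]'
python3 -m creep '[{"fingers":0,"tx":0,"ty":0,"tz":0,"ax":0,"ay":0,"az":0},{"fingers":0,"tx":0,"ty":0,"tz":0,"ax":0,"ay":0,"az":0},{"fingers":0,"tx":0.5,"ty":0,"tz":0,"ax":0,"ay":0,"az":0},{"fingers":0,"tx":0,"ty":0,"tz":-3,"ax":0,"ay":0,"az":0},{"fingers":0,"tx":0,"ty":0,"tz":-4,"ax":0,"ay":0,"az":0},{"fingers":0,"tx":3,"ty":0,"tz":-3,"ax":0,"ay":0,"az":0},{"fingers":0,"tx":4,"ty":-4,"tz":0,"ax":0,"ay":0,"az":0},{"fingers":0,"tx":3,"ty":-4,"tz":0,"ax":0,"ay":0,"az":0},{"fingers":0,"tx":0,"ty":-4,"tz":0,"ax":0,"ay":0,"az":0},{"fingers":0,"tx":0,"ty":-4,"tz":0,"ax":0,"ay":0,"az":0},{"fingers":0,"tx":0,"ty":-4,"tz":0,"ax":0,"ay":0,"az":0},{"fingers":0,"tx":0,"ty":-4,"tz":0,"ax":0,"ay":0,"az":0},{"fingers":0,"tx":0,"ty":-4,"tz":0,"ax":0,"ay":0,"az":0},{"fingers":0,"tx":0,"ty":0,"tz":0,"ax":0,"ay":0,"az":0},{"fingers":0,"tx":0,"ty":0,"tz":0,"ax":0,"ay":0,"az":0}]'
python3 kn.py
```

```text
time: 48.8
tool_pos: [0.5548, 0.3041, 0.0485]
tool_rot: [0.036, 0.999, -0.002, -0.004]
contact_force: [-12.8, -6.3, 12.9]
gripper_width: 0.017
gripper_force: 40.0
time: 50.3
tool_pos: [0.4384, 0.0382, 0.1465]
tool_rot: [0.037, 0.999, 0.0, 0.0]
contact_force: [-0.7, -0.2, 0.4]
gripper_width: 0.0471
gripper_force: 0.0
[303 233  26  26 521] [0.4332 0.0337 0.0633] [ 0.0049 -0.0049  0.0831]
```

```bash
python3 -m creep '[{"fingers":0,"tx":0.3,"ty":-0.5,"tz":2,"ax":0,"ay":0,"az":0},{"fingers":0,"tx":0,"ty":0,"tz":4,"ax":0,"ay":0,"az":0},{"fingers":0,"tx":0,"ty":0,"tz":4,"ax":0,"ay":0,"az":0},{"fingers":0,"tx":0,"ty":0,"tz":0,"ax":0,"ay":0,"az":0},{"fingers":-1,"tx":0,"ty":0,"tz":0,"ax":0,"ay":0,"az":0},{"fingers":-1,"tx":0,"ty":0,"tz":0,"ax":0,"ay":0,"az":0},{"fingers":-1,"tx":0,"ty":0,"tz":0,"ax":0,"ay":0,"az":0},{"fingers":-1,"tx":0,"ty":0,"tz":0,"ax":0,"ay":0,"az":0},{"fingers":-1,"tx":0,"ty":0,"tz":0,"ax":0,"ay":0,"az":0},{"fingers":-1,"tx":0,"ty":0,"tz":0,"ax":0,"ay":0,"az":0}]' 40
python3 -m creep '[{"fingers":-1,"tx":-1,"ty":0,"tz":0,"ax":0,"ay":0,"az":0},{"fingers":-1,"tx":-1,"ty":0,"tz":0,"ax":0,"ay":0,"az":0},{"fingers":-1,"tx":-1,"ty":0,"tz":0,"ax":0,"ay":0,"az":0},{"fingers":-1,"tx":-1,"ty":0,"tz":0,"ax":0,"ay":0,"az":0},{"fingers":-1,"tx":-1,"ty":0,"tz":0,"ax":0,"ay":0,"az":0},{"fingers":-1,"tx":-1,"ty":0,"tz":0,"ax":0,"ay":0,"az":0},{"fingers":-1,"tx":-1,"ty":0,"tz":0,"ax":0,"ay":0,"az":0},{"fingers":-1,"tx":-1,"ty":0,"tz":0,"ax":0,"ay":0,"az":0},{"fingers":-1,"tx":-1,"ty":0,"tz":0,"ax":0,"ay":0,"az":0},{"fingers":-1,"tx":-0.7,"ty":0,"tz":0,"ax":0,"ay":0,"az":0},{"fingers":-1,"tx":0,"ty":0,"tz":0,"ax":0,"ay":0,"az":0}]'
python3 -m creep '[{"fingers":-1,"tx":-0.2,"ty":0,"tz":0,"ax":0,"ay":0,"az":0},{"fingers":-1,"tx":-0.2,"ty":0,"tz":0,"ax":0,"ay":0,"az":0},{"fingers":-1,"tx":-0.2,"ty":0,"tz":0,"ax":0,"ay":0,"az":0},{"fingers":-1,"tx":-0.2,"ty":0,"tz":0,"ax":0,"ay":0,"az":0},{"fingers":-1,"tx":0,"ty":0,"tz":0,"ax":0,"ay":0,"az":0}]'
```

```text
time: 51.35
tool_pos: [0.4366, 0.0324, 0.0484]
tool_rot: [0.036, 0.999, -0.001, 0.002]
contact_force: [-1.0, -4.2, 6.3]
gripper_width: 0.017
gripper_force: 40.0
time: 52.45
tool_pos: [0.5338, 0.0249, 0.0484]
tool_rot: [0.037, 0.999, -0.001, 0.002]
contact_force: [-0.1, -3.7, 4.4]
gripper_width: 0.0173
gripper_force: 40.0
time: 52.95
tool_pos: [0.5355, 0.0248, 0.0482]
tool_rot: [0.037, 0.999, -0.001, -0.005]
contact_force: [-16.0, -4.0, 16.0]
gripper_width: 0.0172
gripper_force: 40.0
```

```bash
python3 -m creep '[{"fingers":0,"tx":0,"ty":0,"tz":0,"ax":0,"ay":0,"az":0},{"fingers":0,"tx":0,"ty":0,"tz":0,"ax":0,"ay":0,"az":0},{"fingers":0,"tx":0.5,"ty":0,"tz":0,"ax":0,"ay":0,"az":0},{"fingers":0,"tx":0,"ty":0,"tz":-3,"ax":0,"ay":0,"az":0},{"fingers":0,"tx":0,"ty":0,"tz":-4,"ax":0,"ay":0,"az":0},{"fingers":0,"tx":2,"ty":3,"tz":-4,"ax":0,"ay":0,"az":0},{"fingers":0,"tx":2,"ty":3,"tz":-4,"ax":0,"ay":0,"az":0},{"fingers":0,"tx":2,"ty":3,"tz":-4,"ax":0,"ay":0,"az":0},{"fingers":0,"tx":2,"ty":3,"tz":-4,"ax":0,"ay":0,"az":0},{"fingers":0,"tx":0,"ty":1,"tz":-2,"ax":0,"ay":0,"az":0},{"fingers":0,"tx":0,"ty":0,"tz":0,"ax":0,"ay":0,"az":0},{"fingers":0,"tx":0,"ty":0,"tz":0,"ax":0,"ay":0,"az":0}]'
python3 - <<'E'
from h import *
s,im,d=snap('wrist','w16.png');P=cloud('wrist',d,s)
m=((P[:,:,2]>.058)&(P[:,:,2]<.07)&(P[:,:,0]>.45)&(P[:,:,0]<.575)&(P[:,:,1]<.4)).astype(np.uint8)
n,l,st,ce=cv2.connectedComponentsWithStats(m)
for i in range(1,n):
    if st[i,4]>60: print(st[i],P[l==i].mean(0).round(4))
E
```

```text
time: 54.15
tool_pos: [0.4694, 0.1528, 0.284]
tool_rot: [0.036, 0.999, -0.0, -0.0]
contact_force: [-0.7, 0.8, 0.3]
gripper_width: 0.0471
gripper_force: 0.0
[204 269  16  15 199] [0.5312 0.0265 0.0629]
[458 269  18  16 218] [0.5523 0.3036 0.0632]
[198 308  26   9 135] [0.5733 0.0202 0.0634]
```

View pics/w16.png

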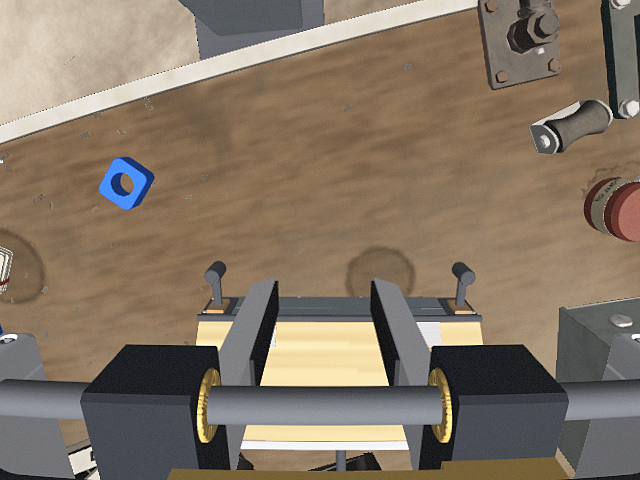

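The picture shows the flap shut and both knobs, at (214,270) and (463,270), home and parallel to the desk front.

```bash
python3 -c "
from bench import r
print(r.finish_job())"
```

```text
the job is handed in; nothing more can be done
None
```

The job is handed in at 54 s, with no result returned: the only collar and nut on the bench are in the tray, the flap is shut, both supports are pushed home, and I did not touch the tags, tape or blue look-alikes.

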